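Open the double-door cupboard and store a bottle on its tray

ROBOT

A 6-joint arm with a two-finger parallel gripper is mounted at the origin on a cart in front of the work surface, level with it; the furniture and walls round the work are solid. World frame = base frame: x ahead of the robot, y to its left, z up, the work surface at z = 0. Lengths are in m, angles in rad, forces in N, time in s.
With the tool pointing down it reaches from about 0.4 to 0.925 m from the base axis. Payload 3.4 kg.
Tool frame: the origin (TCP) lies at the very end of the fingers, on their centre line; the grasp point (between the pads) lies r.tcp_to_grasp behind it (r.tcp_to_grasp is the distance from the TCP to the grasp point, in m); x points along the fingers, z is the direction in which the jaws open and shut, and the axes are right-handed (so a half turn about x gives the same grasp; the last joint's range is limited). The gripper opens to 85 mm and grips with 20 to 120 N. Pads are 22 mm wide; open, the fingers measure 114 mm over their backs; the gripper's body (76 mm by 85 mm) begins 54 mm behind the grasp point. The pads swing forward as they close: fully open they stand 13 mm farther back than shut.
Start: joints at [1.262, 0.307, 1.506, -0, 1.328, -0.073], TCP at [0.134, 0.559, 0.231] pointing down, gripper open.
Joint ranges: [-3.12, 3.12], [-1.05, 2.28], [0.14, 2.33], [-1.42, 4.57], [0.1, 2.73], [-2.68, 2.68]. Speed limits (rad/s): [2.57, 2.57, 3.14, 3.14, 3.14, 3.14].

INTERFACE

Orientations are given as a unit quaternion [w, x, y, z].
In Python, from rig import r, cams, job gives the robot as it stands. The module is installed in compiled form; this text tells all that it offers.
- The arm moves only by the tool play_rows, never from a script. Its argument "deltas" is a list of rows, each an object with "travel": the shift along the tool's x, y, z in cm, a list of three; "spin": the turn about the tool's x in rad; "claw": the finger opening in cm, from 0 to 8.54. A call has 1 to 12 rows; each row is the pose to reach, as a shift and turn from the pose commanded when the call began, along the tool's axes at that moment; what a row does not reach only later rows make up. A row lasts 1/10 s, in which the tool goes at most 50 mm and 8.59 degrees, less where a joint would pass 70% of its speed; a pose out of reach is approached as far as the arm can. A call with a gripper value outside its range is refused whole. The fingers move at their own pace and stop on an object; the grip force is fixed at half the most. Time passes only in rows, so rows that repeat a pose let the fingers close. It gives the time, the measured TCP pose, the force and the opening at its end, in the units of the state.
- r.read_state(): the state, without advancing time (a new reading comes with each control period).
- cams.snapshot(name): name is "scene" or "top"; returns the picture (420x560x3 uint8, blue, green, red); there is no depth.
- cams.calibration(name): a dict with "fx", "fy", "cx", "cy" (pixels), "k1" (the pictures are not rectified: a ray, as slopes to the right and down, at radius r is drawn at 1 + k1 r^2 times it, then the intrinsics apply), "R" (3x3) and "t" (3): a world point X has camera coordinates R X + t. Camera axes: x right, y down, z forward; pixel columns grow to the right and rows downward; lengths in m; the calibration is good to about 2 mm. A picture is of the moment at which its call begins. calibration takes no time and is no camera call.
- job.hand_in(): hands the job in, once; it reports no verdict.
The state is a dict: "clock": time; "qpos": joint angles; "joint_velocities": joint speeds; "effort": joint torques, N m; "eef_pos": TCP position; "tool_rot": TCP orientation; "wrist_force": force on the tool from outside, world axes, zero at the start; "ft_torque": the same for the moment, N m; "gripper_width": finger opening in m.
Only numpy, scipy, OpenCV 4.12 (cv2) and the standard library are available. Lean on these libraries where they do the work, as an engineer would, in place of code of your own. Each camera call takes 0.05 s, during which the arm holds its last target.

TASK

Swing the cupboard's right-hand door wide open (about a right angle) by its black grip, only then lift the red bolt knob this uncovers on the left-hand door as far as it goes, and swing that door wide open too. Then pull the blue tray out as far as it goes by its steel post and stand the small blue-capped bottle upright on the tray in the free space beside the red-lidded jar. Leave the doors open and the tray out, do not shift the flask or the white-lidded jar, and do not knock over the red-lidded one.

Things in the scene. Friction and masses are not known exactly. Their poses are not given: they have to be found in the camera images.
- cupboard: Low white cupboard, fixed, 270 wide (y +-135), 170 deep (x 0 to 170), 190 mm high. Origin: worktop level under the middle of its side walls' front edges; x runs into it, y left, z up. Walls 10 mm; the roof starts only at x 40 (z 180 to 190). Its two grey leaves, 16 mm thick, z 18 to 188, hang in front (x -18 to -2 shut). A steel keeper lies in front at y 4 to 32, x -44 to 0, 14 mm high.
- active_grip (a point): Middle (z 150) of the black grip blade of the right (active) leaf: 10 mm thick along the leaf, 30 deep, z 100 to 185, free at both sides and above. It stands on an aluminium channel, 50 wide, 42 mm deep, closed on top, that laps over the left leaf and hides the bolt. Shut, it lies at x -78, y +18 mm in the cupboard frame, axes as the cupboard's; turns with the leaf. 167 mm from active_hinge.
- active_hinge (a point): On the upright hinge axis of the right leaf: x -10, y -135, z 100 mm in the cupboard frame; turns with the leaf.
- active_door (a joint): Right leaf: 0 shut, grows as its free edge swings towards the robot and to the right (anticlockwise seen from above), stop at 1.8 rad. At a right angle its channel and blade reach 80 mm out to the right of the hinge. Takes about 1 N to move and stays where it is left. May start a little ajar.
- bolt_knob (a point): Grip point (z 132 bolted) of the red upright bolt knob of the left (passive) leaf: round post 13 mm diameter, 16 mm head, z 107 to 153 when bolted, free at the sides and above; its axis is 25 mm before the leaf's face (x -43, y +18 mm in the cupboard frame when shut; axes as the cupboard's, turning with the leaf). It is also the left leaf's only pull. 122 mm from passive_hinge.
- bolt (a joint): Bolt of the left leaf: 0 down in the keeper, 0.024 m fully lifted (stop); slides straight up. The leaf is free from about 0.013 m. Takes about 3 N and stays where it is left.
- passive_hinge (a point): On the upright hinge axis of the left leaf: x -10, y +135, z 100 mm in the cupboard frame; turns with the leaf.
- passive_door (a joint): Left leaf: 0 shut, grows as its free edge swings towards the robot and to the left (clockwise seen from above), stop at 1.8 rad. Takes about 1 N to move once the bolt is lifted, and stays where it is left.
- enzyme_bottle: The bottle to store: small, white, blue screw cap, green band, 48 mm diameter, 96 mm tall, straight sides up to about z 60, about 0.12 kg; stands on the worktop to the left of, to the right of or in front of the cupboard, clear of the doors' swing. Origin: centre of its underside, z up.
- red_jar: Bystander: clear sample jar with a red lid, 52 mm diameter, 72 mm tall, standing loose in the right half of the tray; it rides out with the tray. Origin: centre of its underside.
- flask: Bystander: clear conical flask, 63 mm diameter, 106 mm tall, on the worktop beside or in front of the cupboard, clear of the doors' swing. Origin: centre of its underside.
- jar: Bystander: clear sample jar with a white lid and brown contents, 52 mm diameter, 72 mm tall, on the worktop beside or in front of the cupboard, clear of the doors' swing. Origin: centre of its underside.
- tray_pull (a point): Grip point (z 150 mm) of the steel pull of the blue tray in the cupboard: an upright post 12 mm wide (y), 10 mm deep (x), its top at z 168, in the middle of the tray's front wall just behind the doors (x 9, y 0 mm in the cupboard frame when the tray is in), free at the sides and above once both doors are open. Axes as the cupboard's.
- tray (a joint): Pull-out tray: 0 fully in, 0.12 m fully out (stop); slides straight out along the cupboard's -x. Takes about 2 N and stays where it is left.
- tray_place (a point): Middle of the free left part of the tray's floor, on its upper surface (z 16 mm); moves with the tray (x 85, y 52 mm in the cupboard frame when in, x -35 when fully out). The tray's floor inside its 18 mm high rim is 140 mm (x: 73 before to 67 behind this point) by 192 mm (y +-96); the part left of y -10 mm is free. Axes as the cupboard's.
Things that resemble listed ones, but are neither listed nor needed, are in the scene too. Leave any orange or purple look-alike of the enzyme_bottle alone.

How it is judged:
By the outcome, as a careful person would: the job done as asked, in the order asked, and still so for the second after the job is handed in, with the robot touching nothing.
It also fails if it takes over 72 s, if anything falls off the work surface, if the arm or the gripper's body presses on something with over 40 N, if the wrist force passes 120 N, or if a joint passes its speed limit or range.

## Working session

There is one attempt and no reset: what is moved stays moved. The work goes in short steps, Python scripts to look and compute and a tool call to move; the robot and the scene stay as the last step left them, time stands still between calls to the robot, and variables do not carry over. Pictures are saved under pics/ and viewed, and the job is handed in when it is done.

Besides the shell and the picture viewer there is one more tool, called after "Call:" by a JSON object that holds its "api" and its "payload", one argument or row to a line. play_rows: Moves the arm, as the interface text tells. Its arguments: {"type":"object","properties":{"deltas":{"type":"array","items":{"type":"object","properties":{"travel":{"type":"array","items":{"type":"number"}},"spin":{"type":"number"},"claw":{"type":"number"}}}}},"required":["deltas"]}

```bash
mkdir -p pics; ls; python3 - <<'E'
from rig import r,cams,job
import cv2,numpy as np
s=r.read_state()
for k,v in s.items(): print(k,np.round(v,4))
print(r.tcp_to_grasp)
for n in("scene","top"):
    im=cams.snapshot(n); cv2.imwrite(f"pics/{n}0.png",im); cv2.imwrite(f"pics/{n}0b.png",cv2.resize(im,(800,600)))
    c=cams.calibration(n); print(n,c)
E
```

```text
pics
clock 0.0
qpos [ 1.2625  0.3076  1.5077 -0.      1.3284 -0.0735]
joint_velocities [ 0.0004 -0.0006 -0.0005 -0.002  -0.001  -0.001 ]
effort [-1.10000e-03 -4.57528e+01 -2.51925e+01 -1.00000e-04  1.32000e-02
  0.00000e+00]
eef_pos [0.1336 0.5586 0.2304]
tool_rot [ 0.5545 -0.4384  0.5557  0.4376]
wrist_force [0.8218 0.234  0.1159]
ft_torque [-0.0113 -0.0277  0.0363]
gripper_width 0.0852
0.0187
scene {'fx': 445.26058854350686, 'fy': 445.26058854350686, 'cx': 283.07061491351055, 'cy': 216.4430987908089, 'k1': 0.028302610414536734, 'R': array([[-4.82557182e-04, -9.99995308e-01,  3.02514410e-03],
       [-8.66978773e-01, -1.08920032e-03, -4.98343877e-01],
       [ 4.98344834e-01, -2.86321514e-03, -8.66974180e-01]]), 't': array([0.03143058, 0.58238441, 1.02511364])}
top {'fx': 483.2087093025846, 'fy': 483.2087093025846, 'cx': 275.6128387634668, 'cy': 203.29251950934332, 'k1': 0.05423181737789258, 'R': array([[ 0.4600375 , -0.88789255,  0.00351012],
       [-0.79634616, -0.41434713, -0.4406237 ],
       [ 0.39268091,  0.19990816, -0.89768504]]), 't': array([-0.24947575,  0.53052913,  1.11697059])}
```

View pics/scene0b.png

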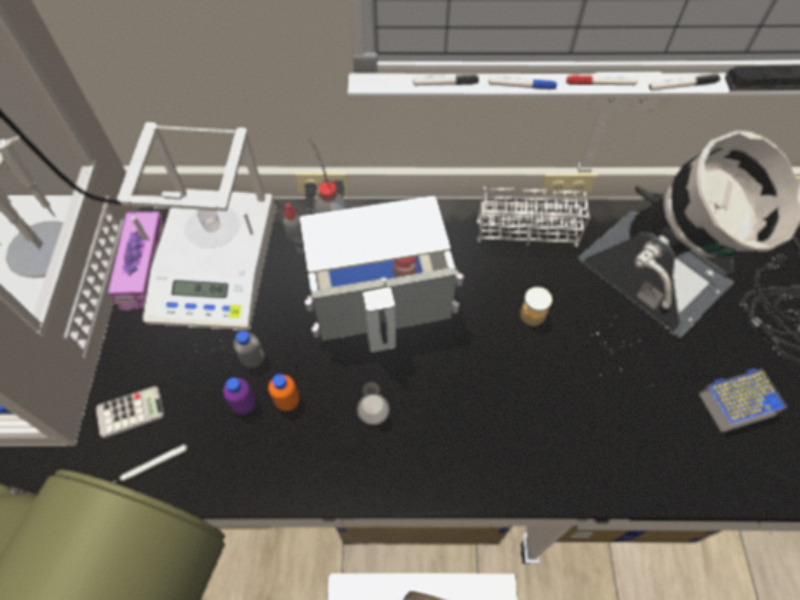

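View pics/top0b.png

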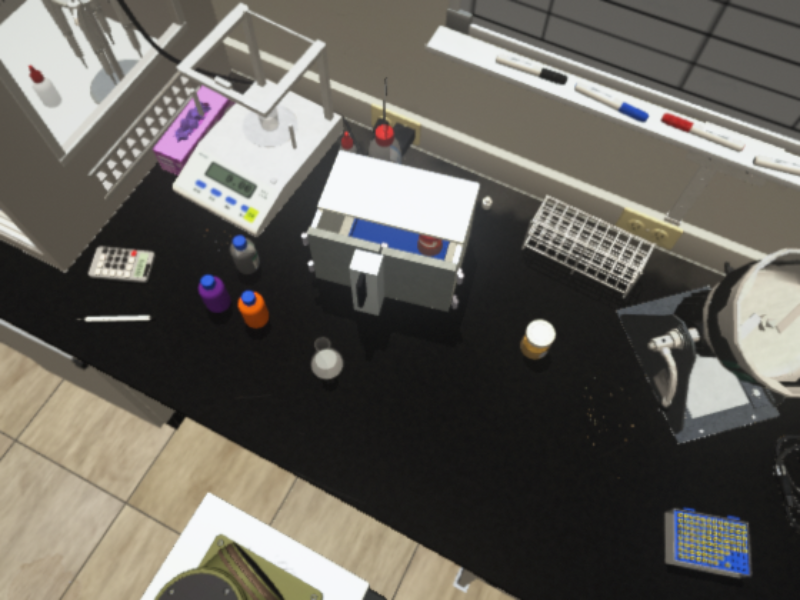

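```bash
python3 - <<'E'
import cv2,numpy as np
s=cv2.imread("pics/scene0.png"); t=cv2.imread("pics/top0.png")
cv2.imwrite("pics/c1.png",cv2.resize(s[130:260,200:330],(780,780//1))[:600] if 0 else cv2.resize(s[130:255,195:335],(784,700))[:600])
cv2.imwrite("pics/c2.png",cv2.resize(t[100:225,205:345],None,fx=5.6,fy=4.8,interpolation=2))
cv2.imwrite("pics/c3.png",np.hstack([cv2.resize(s[220:310,145:225],(390,439)),cv2.resize(t[155:245,130:210],(390,439))]))
E
```

```text
(no output)
```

View pics/c1.png

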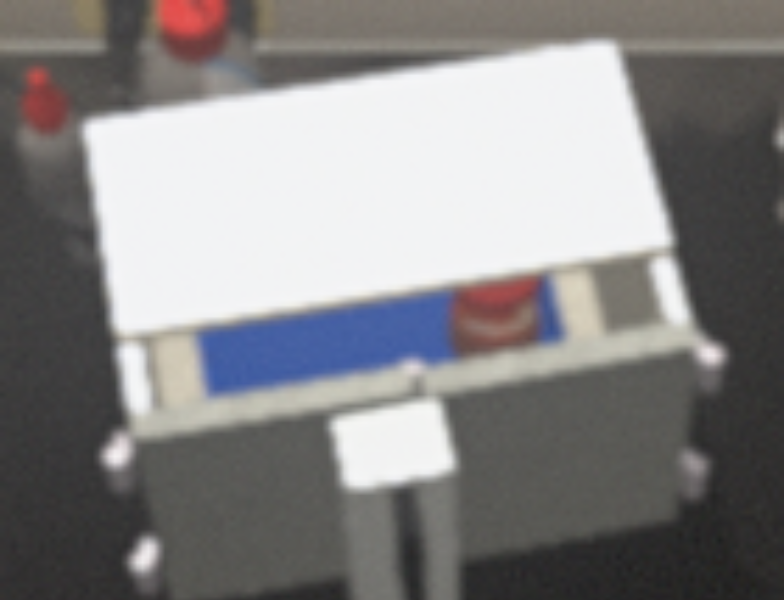

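View pics/c2.png

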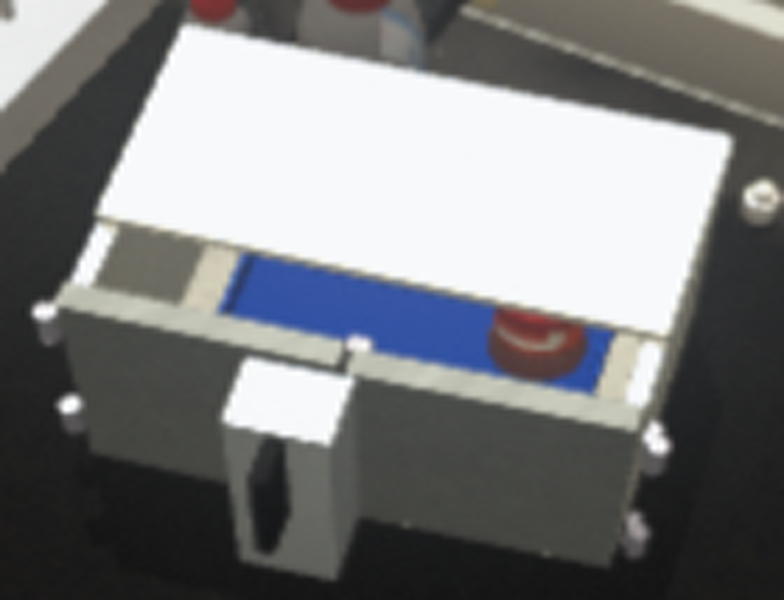

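View pics/c3.png

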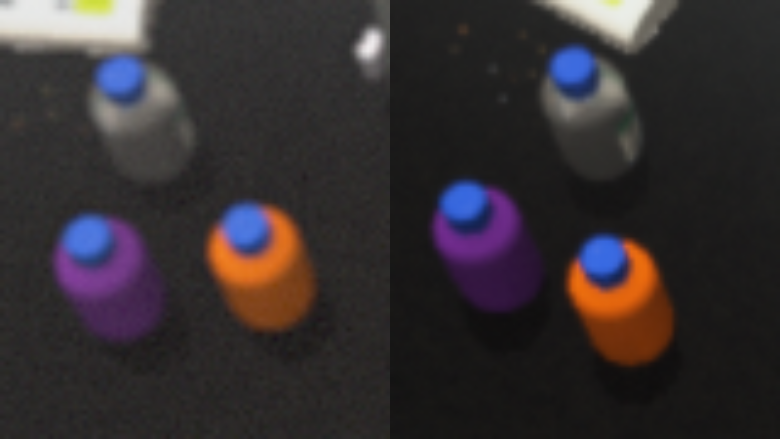

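```bash
cat > h.py <<'E'
from rig import r,cams,job
import numpy as np,cv2
from scipy.optimize import least_squares
from scipy.spatial.transform import Rotation as Ro
C={n:cams.calibration(n) for n in("scene","top")}
def proj(n,X):
    c=C[n];p=np.atleast_2d(X)@c["R"].T+c["t"];s=p[:,:2]/p[:,2:];k=1+c["k1"]*(s**2).sum(1,keepdims=True)
    s=s*k;return np.c_[c["fx"]*s[:,0]+c["cx"],c["fy"]*s[:,1]+c["cy"]]
def tri(obs,x0=(0.7,0,0.1)): # obs list of (cam,u,v)
    f=lambda X:np.concatenate([proj(n,X)[0]-[u,v] for n,u,v in obs]); q=least_squares(f,x0);return q.x,np.abs(q.fun).max()
def onz(n,u,v,z):
    q=least_squares(lambda a:proj(n,[a[0],a[1],z])[0]-[u,v],[0.7,0.]);return q.x
def cup2w(P,p): # P=(x,y,yaw), p mm
    p=np.atleast_2d(p)/1000.;c,s=np.cos(P[2]),np.sin(P[2])
    return np.c_[P[0]+c*p[:,0]-s*p[:,1],P[1]+s*p[:,0]+c*p[:,1],p[:,2]]
def active(th,p): # anticlockwise about hinge
    p=np.atleast_2d(np.array(p,float)).copy();h=np.array([-10,-135]);d=p[:,:2]-h;c,s=np.cos(th),np.sin(th)
    # toward robot (-x) and right(-y): anticlockwise
    p[:,:2]=h+np.c_[c*d[:,0]-s*d[:,1],s*d[:,0]+c*d[:,1]];return p
def passive(th,p):
    p=np.atleast_2d(np.array(p,float)).copy();h=np.array([-10,135]);d=p[:,:2]-h;c,s=np.cos(-th),np.sin(-th)
    p[:,:2]=h+np.c_[c*d[:,0]-s*d[:,1],s*d[:,0]+c*d[:,1]];return p
def snap(n,name):
    im=cams.snapshot(n);cv2.imwrite(f"pics/{name}.png",im);return im
def R_tool(): 
    q=r.read_state()["tool_rot"];return Ro.from_quat([q[1],q[2],q[3],q[0]])
def rel(tgt):
    s=r.read_state();return R_tool().inv().apply(np.array(tgt)-s["eef_pos"])*100
E
python3 - <<'E'
from h import *
P=[[170,135,190],[170,-135,190],[40,135,190],[40,-135,190]]
sc=[(85,120),(615,42),(120,333),(672,247)]
tp=[(183,27),(732,137),(98,215),(668,335)]
S=np.array([((x+.5)/5.6-.5+195,(y+.5)/5.6-.5+130) for x,y in sc])
T=np.array([((x+.5)/5.6-.5+205,(y+.5)/4.8-.5+100) for x,y in tp])
f=lambda a:np.r_[(proj("scene",cup2w(a,P))-S).ravel(),(proj("top",cup2w(a,P))-T).ravel()]
q=least_squares(f,[0.8,0,0]);print("cup",q.x,np.round(q.fun,1))
A=q.x
for lab,v in [("scene",[(331,425),(443,402),(456,470),(349,490)]),("top",[(243,360),(354,380),(333,444),(222,420)])]:
    pass
f=lambda b:np.r_[(proj("scene",cup2w(A,active(b[0],[[-60,43,b[1]],[-60,-7,b[1]]])))-np.array([((x+.5)/5.6-.5+195,(y+.5)/5.6-.5+130) for x,y in [(349,490),(456,470)]])).ravel(),
 (proj("top",cup2w(A,active(b[0],[[-60,43,b[1]],[-60,-7,b[1]]])))-np.array([((x+.5)/5.6-.5+205,(y+.5)/4.8-.5+100) for x,y in [(222,420),(333,444)]])).ravel()]
d=least_squares(f,[0.05,185]);print("door,ztop",d.x,np.round(d.fun,1))
# bottle caps: c3 scale 390/80=4.875, 439/90=4.878
def cs(x,y):return ("scene",(x+.5)/4.875-.5+145,(y+.5)/4.878-.5+220)
def ct(x,y):return ("top",(x-390+.5)/4.875-.5+130,(y+.5)/4.878-.5+155)
for nm,a,b in [("white",(120,76),(572,68)),("purple",(88,239),(465,203)),("orange",(247,228),(604,258))]:
    print(nm,tri([cs(*a),ct(*b)]))
s8=lambda n,u,v:(n,(u+.5)*.7-.5,(v+.5)*.7-.5)
print("jar lid",tri([s8("scene",538,299),s8("top",540,332)]))
print("flask",onz(*s8("scene",373,409),0.03),onz(*s8("top",327,364),0.03))
print("grip",cup2w(A,active(d.x[0],[-78,18,150])), "knob",cup2w(A,[-43,18,132]),"R",R_tool().as_matrix().round(3))
E
```

```text
cup [0.63068776 0.06934438 0.19690104] [ 0.4  0.6  0.2 -0.1 -0.1  0.8  0.5 -0.  -0.1 -0.8  0.3 -0.3 -0.6 -0.6
 -0.  -0. ]
door,ztop [1.31162414e-02 1.87715651e+02] [ 0.1  0.2  0.1  0.3 -0.4 -0.1 -0.7 -0.3]
white (array([0.55880302, 0.34339774, 0.08989253]), np.float64(0.516602422992861))
purple (array([0.46048053, 0.3484117 , 0.08910976]), np.float64(0.38610820185775196))
orange (array([0.46674703, 0.26330989, 0.08972477]), np.float64(0.31728714390226287))
jar lid (array([ 0.66016462, -0.24065251,  0.06408422]), np.float64(0.13177609570257687))
flask [0.43503614 0.09165901] [0.43544661 0.08418004]
grip [[0.54888839 0.07045835 0.15      ]] knob [[0.58499727 0.07858443 0.132     ]] R [[-0.001 -0.973  0.233]
 [-0.002  0.233  0.973]
 [-1.     0.    -0.002]]
```

```bash
cat >> h.py <<'E'
A=np.array([0.63068776,0.06934438,0.19690104])
def yaw():
    z=R_tool().as_matrix()[:,2];return np.arctan2(z[1],z[0])
def plan(T):
    """T: list of (world x,y,z, yaw_z) -> rows"""
    y0=yaw();s=r.read_state()
    print("at",s["clock"],np.round(s["eef_pos"],4),"yaw",round(y0,3),"q",np.round(s["qpos"],2),"F",np.round(s["wrist_force"],1),"w",round(s["gripper_width"],4))
    for t in T:
        d=rel(t[:3]);print(np.round(d,2).tolist(),"spin",round(-(t[3]-y0),3))
def cp(x,y,z,dyaw): # cupboard frame mm -> world pose
    w=cup2w(A,[x,y,z])[0];return (*w,A[2]+dyaw)
E
python3 - <<'E'
from h import *
g=active(0.013,[-78,18,0])[0]
print(R_tool().as_matrix()@[1,0,0])
plan([cp(g[0],g[1],230,-np.pi/2+.013),cp(g[0],g[1],131,-np.pi/2+.013)])
s8=lambda n,u,v:(n,(u+.5)*.7-.5,(v+.5)*.7-.5)
# balance front edge, corner
for p in [(247,327),(200,323),(148,318)]: print("bal",[onz(*s8("scene",*p),z).round(3) for z in (0,.06)])
E
```

```text
[-5.25170827e-04 -1.74745489e-03 -9.99998335e-01]
at 0.1 [0.1336 0.5586 0.2305] yaw 1.336 q [ 1.26  0.31  1.51 -0.    1.33 -0.07] F [ 0.6 -1.  -0.3] w 0.0857
[0.11, -51.75, -37.82] spin 2.697
[10.01, -51.75, -37.8] spin 2.697
bal [array([0.629, 0.362]), array([0.596, 0.345])]
bal [array([0.638, 0.461]), array([0.605, 0.44 ])]
bal [array([0.65 , 0.572]), array([0.617, 0.545])]
```

Call:
{"api": "play_rows", "payload": {
  "deltas": [
    {"travel": [0, -4, -3], "spin": 0.15, "claw": 8.5},
    {"travel": [0, -51.7, -37.8], "spin": 1.8, "claw": 8.5},
    {"travel": [0, -51.7, -37.8], "spin": 1.8, "claw": 8.5},
    {"travel": [0, -51.7, -37.8], "spin": 1.8, "claw": 8.5},
    {"travel": [0, -51.7, -37.8], "spin": 1.8, "claw": 8.5},
    {"travel": [0, -51.7, -37.8], "spin": 1.8, "claw": 8.5},
    {"travel": [0, -51.7, -37.8], "spin": 1.8, "claw": 8.5},
    {"travel": [0, -51.7, -37.8], "spin": 1.8, "claw": 8.5},
    {"travel": [0, -51.7, -37.8], "spin": 1.8, "claw": 8.5},
    {"travel": [0, -51.7, -37.8], "spin": 1.8, "claw": 8.5},
    {"travel": [0, -51.7, -37.8], "spin": 1.8, "claw": 8.5},
    {"travel": [0, -51.7, -37.8], "spin": 1.8, "claw": 8.5}
  ]
}}

```text
clock: 1.3
eef_pos: [0.5232, 0.1002, 0.231]
tool_rot: [0.687, 0.165, 0.688, -0.165]
wrist_force: [0.4, 0.7, -0.0]
gripper_width: 0.0852
```

```bash
python3 - <<'E'
from h import *
g=active(0.013,[-78,18,0])[0]
plan([cp(g[0],g[1],230,-np.pi/2+.013),cp(g[0],g[1],131,-np.pi/2+.013)])
E
```

```text
at 1.3 [0.5232 0.1002 0.231 ] yaw -0.471 q [0.11 0.25 1.59 0.   1.3  0.58] F [ 0.4  0.7 -0. ] w 0.0852
[0.1, -1.48, 3.64] spin 0.89
[10.0, -1.48, 3.65] spin 0.89
```

Call:
{"api": "play_rows", "payload": {
  "deltas": [
    {"travel": [0, 0, 0], "spin": 0.15, "claw": 8.5},
    {"travel": [0, 0, 0], "spin": 0.3, "claw": 8.5},
    {"travel": [0, 0, 0], "spin": 0.45, "claw": 8.5},
    {"travel": [0, 0, 0], "spin": 0.6, "claw": 8.5},
    {"travel": [0, 0, 0], "spin": 0.75, "claw": 8.5},
    {"travel": [0, 0, 0], "spin": 0.89, "claw": 8.5},
    {"travel": [0, 0, 0], "spin": 0.89, "claw": 8.5}
  ]
}}

```text
clock: 2.0
eef_pos: [0.5221, 0.102, 0.2308]
tool_rot: [0.551, 0.443, 0.551, -0.443]
wrist_force: [1.0, -0.3, -0.3]
gripper_width: 0.0848
```

```bash
python3 - <<'E'
from h import *
g=active(0.013,[-78,18,0])[0]
plan([cp(g[0],g[1],230,-np.pi/2+.013),cp(g[0],g[1],131,-np.pi/2+.013)])
im=snap("scene","s1")
cv2.imwrite("pics/s1c.png",cv2.resize(im[130:255,195:335],None,fx=4.5,fy=4.5,interpolation=2))
E
```

```text
at 2.0 [0.5221 0.102  0.2308] yaw -1.354 q [ 0.11  0.25  1.59 -0.    1.3   1.47] F [ 1.  -0.3 -0.3] w 0.0848
[0.08, 1.95, 3.66] spin 0.006
[9.98, 1.96, 3.66] spin 0.006
```

View pics/s1c.png

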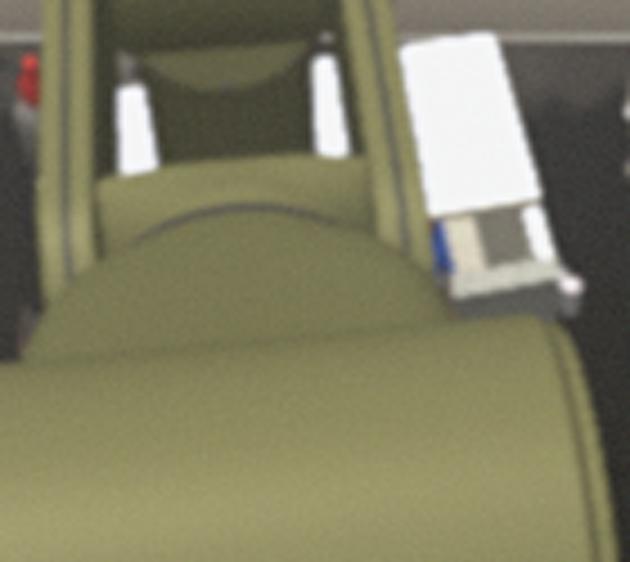

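Call:
{"api": "play_rows", "payload": {
  "deltas": [
    {"travel": [0, 1.0, 1.8], "spin": 0.006, "claw": 8.5},
    {"travel": [0, 1.95, 3.66], "spin": 0.006, "claw": 8.5},
    {"travel": [3, 1.95, 3.66], "spin": 0.006, "claw": 6},
    {"travel": [6, 1.95, 3.66], "spin": 0.006, "claw": 6},
    {"travel": [9, 1.95, 3.66], "spin": 0.006, "claw": 5},
    {"travel": [10, 1.95, 3.66], "spin": 0.006, "claw": 5},
    {"travel": [10, 1.95, 3.66], "spin": 0.006, "claw": 5}
  ]
}}

```text
clock: 2.75
eef_pos: [0.548, 0.0705, 0.1298]
tool_rot: [0.549, 0.443, 0.551, -0.445]
wrist_force: [-0.9, -0.2, 0.4]
gripper_width: 0.0498
```

```bash
python3 - <<'E'
from h import *
g=active(0.013,[-78,18,0])[0]
plan([cp(g[0],g[1],131,-np.pi/2+.013)])
im=snap("top","t2")
cv2.imwrite("pics/t2c.png",cv2.resize(im[100:225,205:345],None,fx=4.5,fy=4.5,interpolation=2))
E
```

```text
at 2.75 [0.548  0.0705 0.1298] yaw -1.358 q [ 0.05  0.37  1.69 -0.    1.08  1.41] F [-0.9 -0.2  0.4] w 0.0498
[-0.12, 0.09, 0.02] spin 0.003
```

View pics/t2c.png

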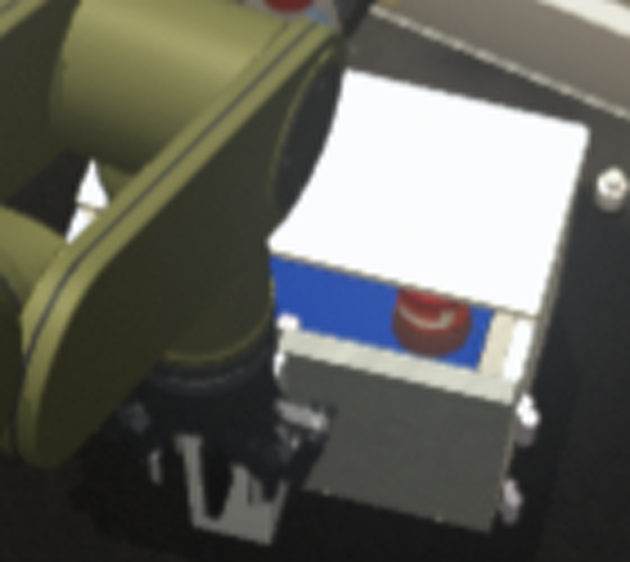

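Call:
{"api": "play_rows", "payload": {
  "deltas": [
    {"travel": [0, 0, 0], "spin": 0, "claw": 0},
    {"travel": [0, 0, 0], "spin": 0, "claw": 0},
    {"travel": [0, 0, 0], "spin": 0, "claw": 0},
    {"travel": [0, 0, 0], "spin": 0, "claw": 0}
  ]
}}

```text
clock: 3.2
eef_pos: [0.5513, 0.0702, 0.1329]
tool_rot: [0.551, 0.445, 0.549, -0.444]
wrist_force: [3.3, -2.9, 4.0]
gripper_width: 0.0095
```

```bash
cat >> h.py <<'E'
def arc(hinge,sign,dths,z=None,keep=True):
    s=r.read_state();p=s["eef_pos"];y0=yaw();h=cup2w(A,[hinge[0],hinge[1],0])[0][:2]
    T=[]
    for d in dths:
        c,sn=np.cos(sign*d),np.sin(sign*d);v=p[:2]-h
        T.append((h[0]+c*v[0]-sn*v[1],h[1]+sn*v[0]+c*v[1],p[2] if z is None else z,y0+sign*d))
    print("radius",np.hypot(*(p[:2]-h)))
    plan(T)
E
python3 - <<'E'
from h import *
arc([-10,-135],1,np.arange(1,13)*.13)
E
```

```text
radius 0.16575606731218814
at 3.2 [0.5513 0.0702 0.1329] yaw -1.359 q [ 0.05  0.37  1.68 -0.    1.08  1.41] F [ 3.3 -2.9  4. ] w 0.0095
[-0.01, -1.92, 0.98] spin -0.13
[-0.01, -3.7, 2.19] spin -0.26
[-0.02, -5.3, 3.63] spin -0.39
[-0.02, -6.7, 5.26] spin -0.52
[-0.02, -7.88, 7.07] spin -0.65
[-0.02, -8.82, 9.01] spin -0.78
[-0.02, -9.5, 11.05] spin -0.91
[-0.02, -9.9, 13.16] spin -1.04
[-0.02, -10.03, 15.31] spin -1.17
[-0.02, -9.88, 17.46] spin -1.3
[-0.01, -9.45, 19.57] spin -1.43
[-0.0, -8.75, 21.61] spin -1.56
```

Call:
{"api": "play_rows", "payload": {
  "deltas": [
    {"travel": [0, -1.9, 1.0], "spin": -0.13, "claw": 0},
    {"travel": [0, -3.7, 2.2], "spin": -0.26, "claw": 0},
    {"travel": [0, -5.3, 3.6], "spin": -0.39, "claw": 0},
    {"travel": [0, -6.7, 5.25], "spin": -0.52, "claw": 0},
    {"travel": [0, -7.9, 7.05], "spin": -0.65, "claw": 0}
  ]
}}

```text
clock: 3.7
eef_pos: [0.4897, -0.0161, 0.1329]
tool_rot: [0.666, 0.245, 0.661, -0.244]
wrist_force: [9.7, -4.4, -1.2]
gripper_width: 0.0091
```

```bash
python3 - <<'E'
from h import *
arc([-10,-135],1,np.arange(1,11)*.12)
E
```

```text
radius 0.16503364885886007
at 3.7 [ 0.4897 -0.0161  0.1329] yaw -0.705 q [-0.12  0.29  1.82 -0.    1.02  0.59] F [ 9.7 -4.4 -1.2] w 0.0091
[-0.0, -1.77, 0.89] spin -0.12
[-0.0, -3.42, 1.98] spin -0.24
[0.0, -4.93, 3.26] spin -0.36
[0.0, -6.27, 4.72] spin -0.48
[0.01, -7.43, 6.32] spin -0.6
[0.02, -8.39, 8.05] spin -0.72
[0.02, -9.14, 9.88] spin -0.84
[0.03, -9.66, 11.79] spin -0.96
[0.04, -9.94, 13.75] spin -1.08
[0.06, -10.0, 15.73] spin -1.2
```

Call:
{"api": "play_rows", "payload": {
  "deltas": [
    {"travel": [0, -1.77, 0.9], "spin": -0.12, "claw": 0},
    {"travel": [0, -3.4, 2.0], "spin": -0.24, "claw": 0},
    {"travel": [0, -4.9, 3.25], "spin": -0.36, "claw": 0},
    {"travel": [0, -6.25, 4.7], "spin": -0.48, "claw": 0},
    {"travel": [0, -7.4, 6.3], "spin": -0.6, "claw": 0},
    {"travel": [0, -8.4, 8.05], "spin": -0.72, "claw": 0},
    {"travel": [0, -9.15, 9.9], "spin": -0.84, "claw": 0},
    {"travel": [0, -9.65, 11.8], "spin": -0.96, "claw": 0},
    {"travel": [0, -9.65, 11.8], "spin": -0.96, "claw": 0}
  ]
}}

```text
clock: 4.6
eef_pos: [0.5173, -0.1675, 0.1329]
tool_rot: [0.704, -0.089, 0.7, 0.087]
wrist_force: [3.4, 0.6, 7.7]
gripper_width: 0.0092
```

```bash
python3 - <<'E'
from h import *
plan([cp(-43,18,230,np.pi/2),cp(-43,18,121,np.pi/2)])
E
```

```text
at 4.6 [ 0.5173 -0.1675  0.1329] yaw 0.25 q [-0.39  0.36  1.71  0.    1.07 -0.64] F [3.4 0.6 7.7] w 0.0092
[-9.71, 22.14, 12.7] spin -1.518
[1.19, 22.17, 12.64] spin -1.518
```

Call:
{"api": "play_rows", "payload": {
  "deltas": [
    {"travel": [0, 0, 0], "spin": 0, "claw": 4},
    {"travel": [0, 0, 0], "spin": 0, "claw": 4},
    {"travel": [-4, 0, 0], "spin": 0, "claw": 4},
    {"travel": [-8.5, 0, 0], "spin": 0, "claw": 4},
    {"travel": [-12, 3, 1.5], "spin": -0.14, "claw": 4}
  ]
}}

```text
clock: 5.1
eef_pos: [0.52, -0.1342, 0.2531]
tool_rot: [0.694, -0.138, 0.694, 0.136]
wrist_force: [1.6, 0.7, -0.1]
gripper_width: 0.0402
```

```bash
python3 - <<'E'
from h import *
plan([cp(-43,18,230,np.pi/2),cp(-43,18,121,np.pi/2)])
im=snap("scene","s3");cv2.imwrite("pics/s3b.png",cv2.resize(im,(800,600)))
E
```

```text
at 5.1 [ 0.52   -0.1342  0.2531] yaw 0.389 q [-0.33  0.24  1.55 -0.    1.35 -0.72] F [ 1.6  0.7 -0.1] w 0.0402
[2.27, 17.22, 14.09] spin -1.378
[13.17, 17.24, 14.1] spin -1.378
```

View pics/s3b.png

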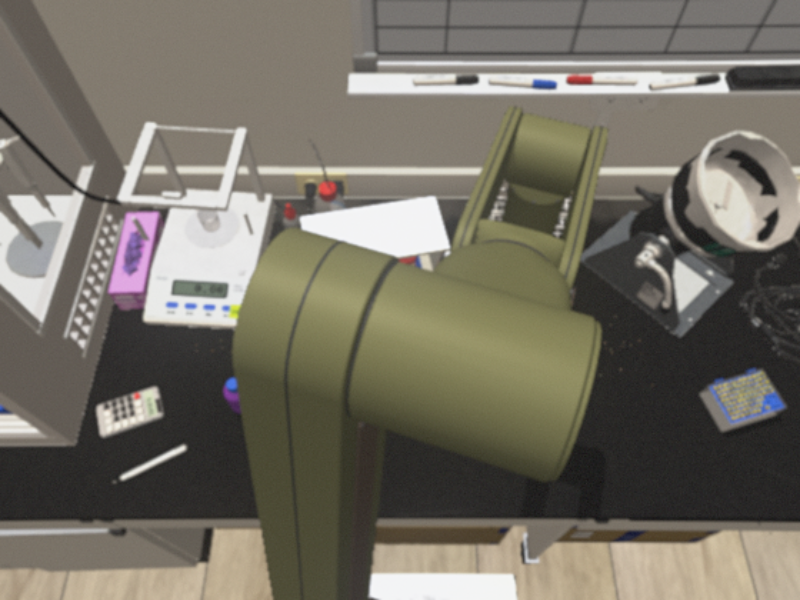

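Call:
{"api": "play_rows", "payload": {
  "deltas": [
    {"travel": [0, 2, 1.5], "spin": -0.14, "claw": 4},
    {"travel": [0, 5, 4], "spin": -0.28, "claw": 4},
    {"travel": [0, 8.5, 7], "spin": -0.42, "claw": 4},
    {"travel": [0, 12, 9.5], "spin": -0.56, "claw": 4},
    {"travel": [0, 15, 12], "spin": -0.7, "claw": 4},
    {"travel": [0, 17.2, 14.1], "spin": -0.84, "claw": 4},
    {"travel": [0, 17.2, 14.1], "spin": -0.98, "claw": 4},
    {"travel": [0, 17.2, 14.1], "spin": -1.12, "claw": 4},
    {"travel": [0, 17.2, 14.1], "spin": -1.26, "claw": 4},
    {"travel": [1, 17.2, 14.1], "spin": -1.378, "claw": 4},
    {"travel": [1, 17.2, 14.1], "spin": -1.378, "claw": 4}
  ]
}}

```text
clock: 6.25
eef_pos: [0.5834, 0.0809, 0.2396]
tool_rot: [0.447, -0.546, 0.449, 0.548]
wrist_force: [-1.2, -0.4, 0.7]
gripper_width: 0.0399
```

```bash
python3 - <<'E'
from h import *
plan([cp(-43,18,230,np.pi/2),cp(-43,18,121,np.pi/2)])
im=snap("top","t3");cv2.imwrite("pics/t3b.png",cv2.resize(im[90:290,200:440],(720,600)))
E
```

```text
at 6.25 [0.5834 0.0809 0.2396] yaw 1.769 q [ 0.07  0.32  1.46  0.    1.36 -1.7 ] F [-1.2 -0.4  0.7] w 0.0399
[0.96, -0.11, -0.26] spin 0.001
[11.86, -0.16, -0.26] spin 0.001
```

View pics/t3b.png

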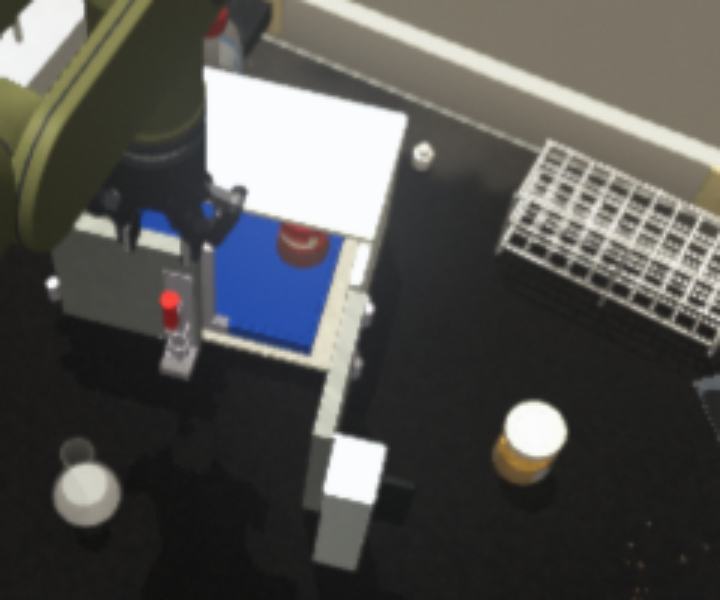

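```bash
python3 - <<'E'
from h import *
print(proj("top",cup2w(A,[[-43,18,153],[-43,18,107],[-111+120,0,168]])), [(256.2,188.6),(256.7,199)])
E
```

```text
[[256.04895885 189.36384447]
 [256.62609421 197.55339051]
 [268.61921183 171.01852304]] [(256.2, 188.6), (256.7, 199)]
```

Call:
{"api": "play_rows", "payload": {
  "deltas": [
    {"travel": [2, -0.1, -0.2], "spin": 0, "claw": 4},
    {"travel": [5, -0.15, -0.25], "spin": 0, "claw": 4},
    {"travel": [8, -0.15, -0.25], "spin": 0, "claw": 4},
    {"travel": [10.5, -0.15, -0.25], "spin": 0, "claw": 4},
    {"travel": [11.8, -0.15, -0.25], "spin": 0, "claw": 4},
    {"travel": [11.8, -0.15, -0.25], "spin": 0, "claw": 4}
  ]
}}

```text
clock: 6.9
eef_pos: [0.5858, 0.0783, 0.1215]
tool_rot: [0.448, -0.545, 0.45, 0.548]
wrist_force: [0.1, 0.2, -0.5]
gripper_width: 0.0405
```

```bash
python3 - <<'E'
from h import *
plan([cp(-43,18,121,np.pi/2)])
im=snap("top","t4");cv2.imwrite("pics/t4b.png",cv2.resize(im[130:230,200:320],(720,600)))
E
```

```text
at 6.9 [0.5858 0.0783 0.1215] yaw 1.767 q [ 0.06  0.43  1.61  0.    1.1  -1.71] F [ 0.1  0.2 -0.5] w 0.0405
[0.05, 0.08, 0.05] spin -0.001
```

View pics/t4b.png

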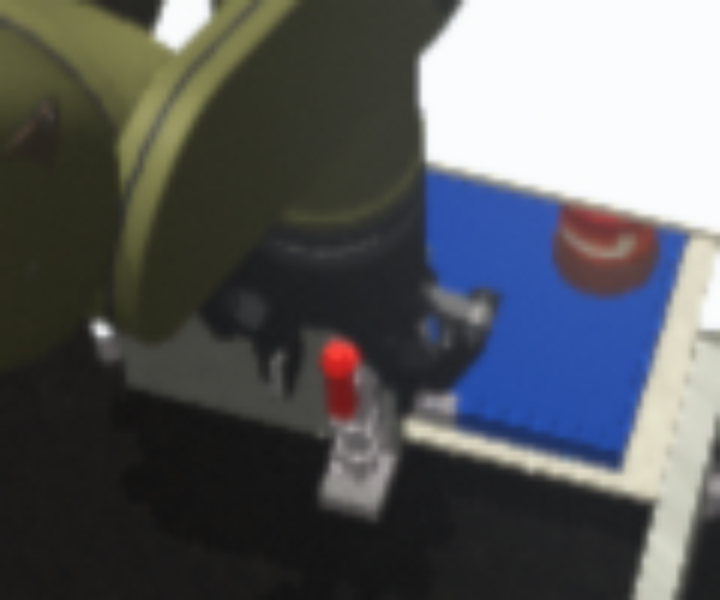

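Call:
{"api": "play_rows", "payload": {
  "deltas": [
    {"travel": [0, 0, 0], "spin": 0, "claw": 0},
    {"travel": [0, 0, 0], "spin": 0, "claw": 0},
    {"travel": [0, 0, 0], "spin": 0, "claw": 0},
    {"travel": [0, 0, 0], "spin": 0, "claw": 0},
    {"travel": [-0.6, 0, 0], "spin": 0, "claw": 0},
    {"travel": [-1.2, 0, 0], "spin": 0, "claw": 0},
    {"travel": [-1.8, 0, 0], "spin": 0, "claw": 0}
  ]
}}

```text
clock: 7.65
eef_pos: [0.5874, 0.0788, 0.1414]
tool_rot: [0.448, -0.546, 0.448, 0.547]
wrist_force: [2.8, 3.2, -2.9]
gripper_width: 0.0131
```

Call:
{"api": "play_rows", "payload": {
  "deltas": [
    {"travel": [-0.3, 0, 0], "spin": 0, "claw": 0},
    {"travel": [-0.6, 0, 0], "spin": 0, "claw": 0},
    {"travel": [-0.8, 0, 0], "spin": 0, "claw": 0},
    {"travel": [-0.8, 0, 0], "spin": 0, "claw": 0}
  ]
}}

```text
clock: 8.05
eef_pos: [0.5873, 0.0787, 0.1492]
tool_rot: [0.448, -0.547, 0.448, 0.547]
wrist_force: [1.0, 4.5, -2.9]
gripper_width: 0.0126
```

```bash
python3 - <<'E'
from h import *
im=snap("top","t5");cv2.imwrite("pics/t5b.png",cv2.resize(im[130:230,200:320],(720,600)))
arc([-10,135],-1,np.arange(1,14)*.13)
E
```

```text
radius 0.12128759930462046
at 8.1 [0.5873 0.0787 0.1491] yaw 1.768 q [ 0.06  0.4   1.58  0.    1.16 -1.71] F [ 1.9  4.6 -3.3] w 0.0129
[0.0, 1.5, 0.5] spin 0.13
[0.0, 2.91, 1.18] spin 0.26
[0.0, 4.23, 2.05] spin 0.39
[0.0, 5.42, 3.08] spin 0.52
[0.01, 6.47, 4.25] spin 0.65
[0.01, 7.36, 5.55] spin 0.78
[0.01, 8.08, 6.96] spin 0.91
[0.01, 8.6, 8.44] spin 1.04
[0.01, 8.93, 9.98] spin 1.17
[0.01, 9.06, 11.55] spin 1.3
[0.01, 8.98, 13.13] spin 1.43
[0.01, 8.69, 14.68] spin 1.56
[0.01, 8.21, 16.18] spin 1.69
```

View pics/t5b.png

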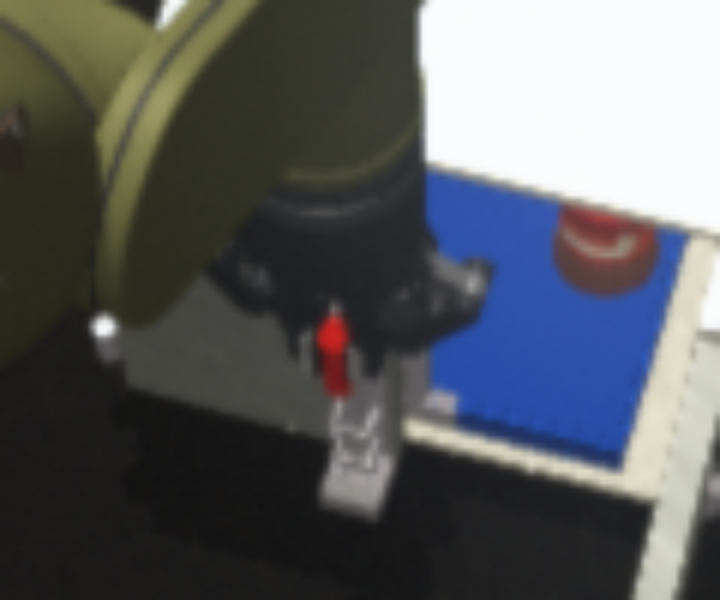

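Call:
{"api": "play_rows", "payload": {
  "deltas": [
    {"travel": [-0.2, 0, 0], "spin": 0, "claw": 0},
    {"travel": [-0.4, 0, 0], "spin": 0, "claw": 0},
    {"travel": [-0.4, 0, 0], "spin": 0, "claw": 0}
  ]
}}

```text
clock: 8.4
eef_pos: [0.5847, 0.0791, 0.1496]
tool_rot: [0.447, -0.544, 0.45, 0.549]
wrist_force: [1.5, 6.7, -17.8]
gripper_width: 0.0127
```

```bash
python3 - <<'E'
from h import *
im=snap("top","t6");cv2.imwrite("pics/t6b.png",cv2.resize(im[130:230,200:320],(720,600)))
arc([-10,135],-1,np.arange(1,6)*.13)
print(proj("top",cup2w(A,[[-43,18,153],[-43,18,107],[-43,18,153+24],[-43,18,131]])))
E
```

```text
radius 0.12107693969939477
at 8.45 [0.5847 0.0791 0.1496] yaw 1.768 q [ 0.06  0.4   1.58  0.    1.17 -1.71] F [  1.7   6.5 -18.7] w 0.0127
[0.01, 1.48, 0.53] spin 0.13
[0.02, 2.88, 1.24] spin 0.26
[0.04, 4.18, 2.14] spin 0.39
[0.05, 5.35, 3.19] spin 0.52
[0.06, 6.37, 4.38] spin 0.65
[[256.04895885 189.36384447]
 [256.62609421 197.55339051]
 [255.73183749 184.86740303]
 [256.32983887 193.34849894]]
```

View pics/t6b.png

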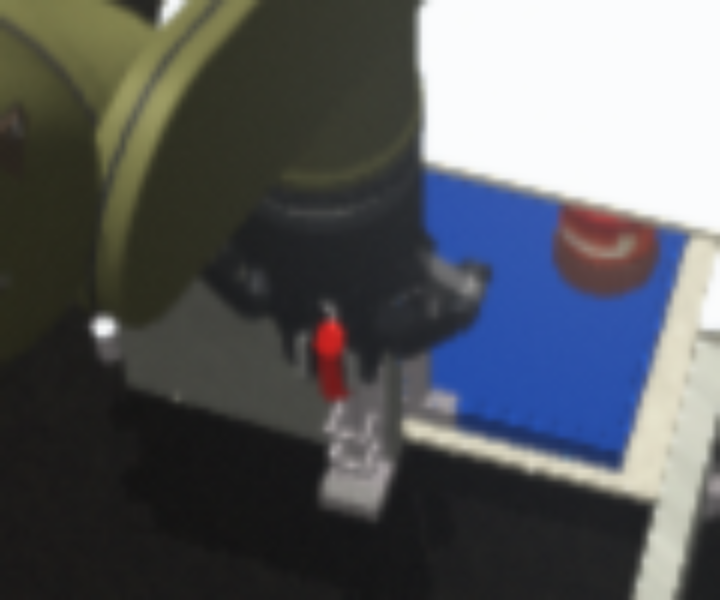

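Call:
{"api": "play_rows", "payload": {
  "deltas": [
    {"travel": [0.25, 0, 0], "spin": 0, "claw": 0},
    {"travel": [0.25, 1.5, 0.5], "spin": 0.13, "claw": 0},
    {"travel": [0.25, 2.9, 1.2], "spin": 0.26, "claw": 0},
    {"travel": [0.25, 4.2, 2.1], "spin": 0.39, "claw": 0},
    {"travel": [0.25, 5.4, 3.1], "spin": 0.52, "claw": 0}
  ]
}}

```text
clock: 8.95
eef_pos: [0.5287, 0.0988, 0.1494]
tool_rot: [0.576, -0.411, 0.575, 0.412]
wrist_force: [7.2, 8.3, -16.7]
gripper_width: 0.0131
```

```bash
python3 - <<'E'
from h import *
arc([-10,135],-1,np.arange(1,12)*.12)
E
```

```text
radius 0.12047069670568347
at 8.95 [0.5287 0.0988 0.1494] yaw 1.242 q [ 0.11  0.33  1.7   0.    1.11 -1.14] F [  7.2   8.3 -16.7] w 0.0131
[0.0, 1.38, 0.44] spin 0.12
[0.0, 2.69, 1.04] spin 0.24
[0.0, 3.92, 1.79] spin 0.36
[0.0, 5.06, 2.69] spin 0.48
[0.0, 6.08, 3.71] spin 0.6
[0.0, 6.96, 4.85] spin 0.72
[0.01, 7.71, 6.09] spin 0.84
[0.01, 8.3, 7.41] spin 0.96
[0.01, 8.73, 8.79] spin 1.08
[0.01, 8.99, 10.21] spin 1.2
[0.01, 9.08, 11.65] spin 1.32
```

Call:
{"api": "play_rows", "payload": {
  "deltas": [
    {"travel": [0.1, 1.4, 0.45], "spin": 0.12, "claw": 0},
    {"travel": [0.2, 2.7, 1.05], "spin": 0.24, "claw": 0},
    {"travel": [0.2, 3.9, 1.8], "spin": 0.36, "claw": 0},
    {"travel": [0.2, 5.05, 2.7], "spin": 0.48, "claw": 0},
    {"travel": [0.2, 6.1, 3.7], "spin": 0.6, "claw": 0},
    {"travel": [0.2, 6.95, 4.85], "spin": 0.72, "claw": 0},
    {"travel": [0.2, 7.7, 6.1], "spin": 0.84, "claw": 0},
    {"travel": [0.2, 8.3, 7.4], "spin": 0.96, "claw": 0},
    {"travel": [0.2, 8.7, 8.8], "spin": 1.08, "claw": 0},
    {"travel": [0.2, 8.7, 8.8], "spin": 1.08, "claw": 0}
  ]
}}

```text
clock: 9.95
eef_pos: [0.4754, 0.2096, 0.1491]
tool_rot: [0.706, -0.06, 0.704, 0.059]
wrist_force: [3.7, 1.5, -2.1]
gripper_width: 0.0129
```

```bash
python3 - <<'E'
from h import *
im=snap("top","t7");cv2.imwrite("pics/t7b.png",cv2.resize(im[110:260,180:360],(720,600)))
plan([cp(9,0,250,np.pi/2),cp(9,0,131,np.pi/2)])
E
```

```text
at 10.0 [0.4754 0.209  0.1492] yaw 0.171 q [ 0.33  0.31  1.74 -0.    1.09  0.16] F [ 2.7  1.1 -2.3] w 0.0134
[-10.02, -16.41, 13.85] spin -1.596
[1.88, -16.39, 13.82] spin -1.596
```

View pics/t7b.png

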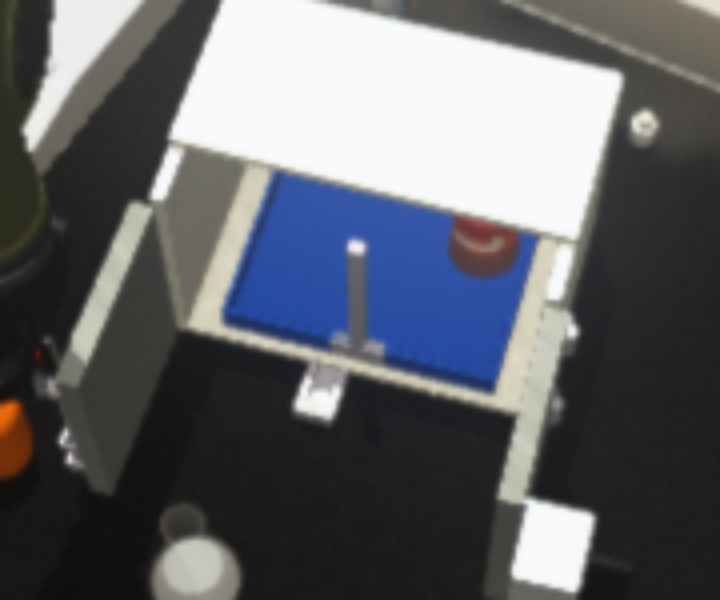

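Call:
{"api": "play_rows", "payload": {
  "deltas": [
    {"travel": [0, 0, 0], "spin": 0, "claw": 4},
    {"travel": [0, 0, 0], "spin": 0, "claw": 4},
    {"travel": [-3, 0, 0], "spin": 0, "claw": 4},
    {"travel": [-7, 0, 0], "spin": 0, "claw": 4},
    {"travel": [-10, -2, 2], "spin": -0.14, "claw": 4},
    {"travel": [-10, -5, 4.5], "spin": -0.28, "claw": 4},
    {"travel": [-10, -8, 7], "spin": -0.42, "claw": 4},
    {"travel": [-10, -11, 9.5], "spin": -0.56, "claw": 4},
    {"travel": [-10, -14, 12], "spin": -0.7, "claw": 4},
    {"travel": [-10, -16.4, 13.8], "spin": -0.84, "claw": 4},
    {"travel": [-10, -16.4, 13.8], "spin": -0.98, "claw": 4},
    {"travel": [-10, -16.4, 13.8], "spin": -1.12, "claw": 4}
  ]
}}

```text
clock: 11.2
eef_pos: [0.6373, 0.0684, 0.2482]
tool_rot: [0.564, -0.425, 0.565, 0.426]
wrist_force: [-0.8, 0.1, -0.2]
gripper_width: 0.0398
```

```bash
python3 - <<'E'
from h import *
plan([cp(9,0,250,np.pi/2),cp(9,0,131,np.pi/2)])
E
```

```text
at 11.2 [0.6373 0.0684 0.2482] yaw 1.292 q [ 0.04  0.39  1.33 -0.    1.42 -1.25] F [-0.8  0.1 -0.2] w 0.0398
[-0.18, -0.14, 0.32] spin -0.476
[11.72, -0.16, 0.33] spin -0.476
```

Call:
{"api": "play_rows", "payload": {
  "deltas": [
    {"travel": [0, -0.15, 0.3], "spin": -0.14, "claw": 4},
    {"travel": [0, -0.15, 0.3], "spin": -0.28, "claw": 4},
    {"travel": [0, -0.15, 0.3], "spin": -0.42, "claw": 4},
    {"travel": [0, -0.15, 0.3], "spin": -0.476, "claw": 4},
    {"travel": [3, -0.15, 0.3], "spin": -0.476, "claw": 4},
    {"travel": [6, -0.15, 0.3], "spin": -0.476, "claw": 4},
    {"travel": [9, -0.15, 0.3], "spin": -0.476, "claw": 4},
    {"travel": [11.4, -0.15, 0.3], "spin": -0.476, "claw": 4},
    {"travel": [11.4, -0.15, 0.3], "spin": -0.476, "claw": 4},
    {"travel": [11.4, -0.15, 0.3], "spin": -0.476, "claw": 0},
    {"travel": [11.4, -0.15, 0.3], "spin": -0.476, "claw": 0},
    {"travel": [11.4, -0.15, 0.3], "spin": -0.476, "claw": 0}
  ]
}}

```text
clock: 12.4
eef_pos: [0.6409, 0.0709, 0.1366]
tool_rot: [-0.449, 0.548, -0.45, -0.544]
wrist_force: [1.0, -5.2, -2.6]
gripper_width: 0.0109
```

```bash
python3 - <<'E'
from h import *
plan([cp(9,0,131,np.pi/2),cp(9-120,0,131,np.pi/2),cp(9-122,0,131,np.pi/2)])
im=snap("top","t8");cv2.imwrite("pics/t8b.png",cv2.resize(im[110:260,180:360],(720,600)))
E
```

```text
at 12.4 [0.6409 0.0709 0.1366] yaw 1.764 q [ 0.05  0.48  1.48 -0.    1.18 -1.72] F [ 1.  -5.2 -2.6] w 0.0109
[0.55, 0.13, 0.05] spin -0.003
[0.53, 12.13, 0.01] spin -0.003
[0.53, 12.33, 0.01] spin -0.003
```

View pics/t8b.png

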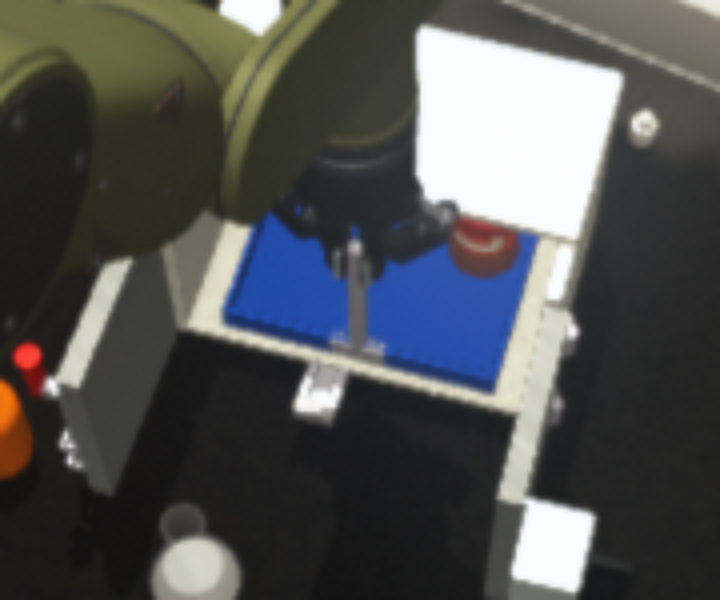

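Call:
{"api": "play_rows", "payload": {
  "deltas": [
    {"travel": [0, 0.3, 0], "spin": 0, "claw": 0},
    {"travel": [0, 0.9, 0], "spin": 0, "claw": 0},
    {"travel": [0, 1.8, 0], "spin": 0, "claw": 0},
    {"travel": [0, 2.8, 0], "spin": 0, "claw": 0},
    {"travel": [0, 3.8, 0], "spin": 0, "claw": 0},
    {"travel": [0, 4.8, 0], "spin": 0, "claw": 0},
    {"travel": [0, 5.8, 0], "spin": 0, "claw": 0},
    {"travel": [0, 6.8, 0], "spin": 0, "claw": 0},
    {"travel": [0, 7.8, 0], "spin": 0, "claw": 0},
    {"travel": [0, 8.8, 0], "spin": 0, "claw": 0},
    {"travel": [0, 9.7, 0], "spin": 0, "claw": 0},
    {"travel": [0, 10.4, 0], "spin": 0, "claw": 0}
  ]
}}

```text
clock: 13.65
eef_pos: [0.5394, 0.0505, 0.1365]
tool_rot: [-0.449, 0.548, -0.449, -0.544]
wrist_force: [3.1, -8.0, -5.3]
gripper_width: 0.0109
```

```bash
python3 - <<'E'
from h import *
plan([cp(9-120,0,131,np.pi/2),cp(9-122,0,131,np.pi/2)])
E
```

```text
at 13.65 [0.5394 0.0505 0.1365] yaw 1.765 q [ 0.02  0.35  1.71 -0.    1.08 -1.74] F [ 3.1 -8.  -5.3] w 0.0109
[0.55, 1.78, 0.06] spin -0.003
[0.55, 1.98, 0.06] spin -0.003
```

Call:
{"api": "play_rows", "payload": {
  "deltas": [
    {"travel": [0, 0.5, 0], "spin": 0, "claw": 0},
    {"travel": [0, 1.0, 0], "spin": 0, "claw": 0},
    {"travel": [0, 1.4, 0], "spin": 0, "claw": 0},
    {"travel": [0, 1.7, 0], "spin": 0, "claw": 0},
    {"travel": [0, 1.9, 0], "spin": 0, "claw": 0},
    {"travel": [0, 2.0, 0], "spin": 0, "claw": 0},
    {"travel": [0, 2.1, 0], "spin": 0, "claw": 0}
  ]
}}

```text
clock: 14.35
eef_pos: [0.5233, 0.0473, 0.1366]
tool_rot: [-0.451, 0.55, -0.447, -0.542]
wrist_force: [13.2, -4.7, -14.7]
gripper_width: 0.0109
```

```bash
python3 - <<'E'
from h import *
plan([cp(9-120,0,131,np.pi/2),cp(9-122,0,131,np.pi/2)])
im=snap("top","t9");cv2.imwrite("pics/t9b.png",cv2.resize(im[110:260,180:360],(720,600)))
E
```

```text
at 14.35 [0.5233 0.0473 0.1366] yaw 1.764 q [ 0.01  0.33  1.75 -0.    1.05 -1.75] F [ 13.2  -4.7 -14.7] w 0.0109
[0.56, 0.14, 0.07] spin -0.003
[0.55, 0.34, 0.06] spin -0.003
```

View pics/t9b.png

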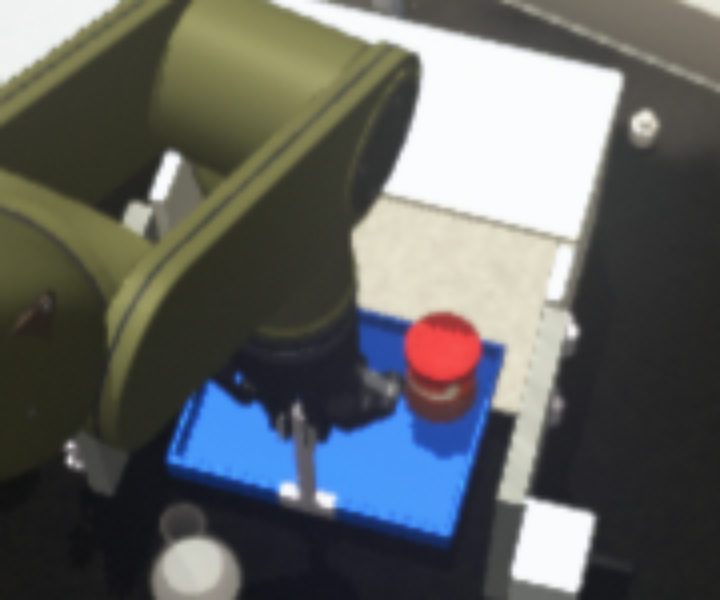

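Call:
{"api": "play_rows", "payload": {
  "deltas": [
    {"travel": [0, -0.1, 0], "spin": 0, "claw": 4},
    {"travel": [0, -0.1, 0], "spin": 0, "claw": 4},
    {"travel": [-3, -0.1, 0], "spin": 0, "claw": 4},
    {"travel": [-7, -0.1, 0], "spin": 0, "claw": 4},
    {"travel": [-11, -0.1, 0], "spin": 0, "claw": 5},
    {"travel": [-12, -0.1, 0], "spin": 0, "claw": 6}
  ]
}}

```text
clock: 15.0
eef_pos: [0.5206, 0.0495, 0.2608]
tool_rot: [-0.452, 0.549, -0.447, -0.543]
wrist_force: [0.8, -0.1, 0.4]
gripper_width: 0.0602
```

```bash
python3 - <<'E'
from h import *
plan([(.5588,.3434,.25,1.57),(.5588,.3434,.031,1.57)])
im=snap("scene","s10");cv2.imwrite("pics/s10b.png",cv2.resize(im,(800,600)))
E
```

```text
at 15.0 [0.5206 0.0495 0.2608] yaw 1.764 q [ 0.01  0.21  1.57  0.    1.35 -1.75] F [ 0.8 -0.1  0.4] w 0.0602
[1.13, -9.39, 28.11] spin 0.194
[23.03, -9.17, 28.14] spin 0.194
```

View pics/s10b.png

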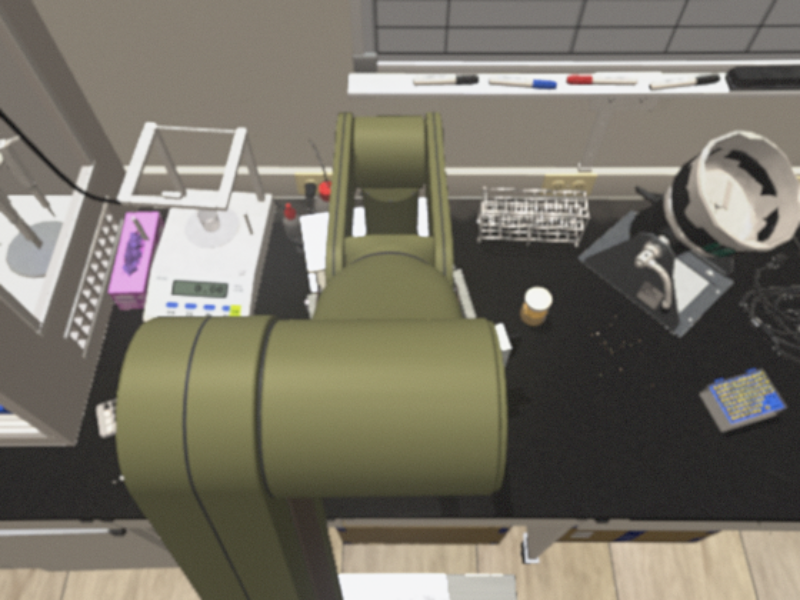

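Call:
{"api": "play_rows", "payload": {
  "deltas": [
    {"travel": [0, -1, 3], "spin": 0.05, "claw": 6.6},
    {"travel": [0, -2.5, 7], "spin": 0.1, "claw": 6.6},
    {"travel": [0, -4, 11.5], "spin": 0.15, "claw": 6.6},
    {"travel": [0, -5.5, 16], "spin": 0.19, "claw": 6.6},
    {"travel": [0, -7, 20.5], "spin": 0.19, "claw": 6.6},
    {"travel": [0, -8.5, 25], "spin": 0.19, "claw": 6.6},
    {"travel": [2, -9.3, 28.1], "spin": 0.19, "claw": 6.6},
    {"travel": [6, -9.3, 28.1], "spin": 0.19, "claw": 6.6},
    {"travel": [10, -9.3, 28.1], "spin": 0.19, "claw": 6.6},
    {"travel": [10, -9.3, 28.1], "spin": 0.19, "claw": 6.6}
  ]
}}

```text
clock: 16.05
eef_pos: [0.5497, 0.3406, 0.1476]
tool_rot: [0.494, -0.499, 0.504, 0.503]
wrist_force: [-1.1, 0.1, -0.4]
gripper_width: 0.0657
```

```bash
python3 - <<'E'
from h import *
plan([(.5588,.3434,.12,1.57),(.5588,.3434,.031,1.57)])
im=snap("top","t11");im2=snap("scene","s11");cv2.imwrite("pics/t11b.png",np.hstack([cv2.resize(im[120:270,100:220],(400,500)),cv2.resize(im2[180:330,100:220],(400,500))]))
cv2.imwrite("pics/t11c.png",cv2.resize(im,(800,600)))
E
```

```text
at 16.05 [0.5497 0.3406 0.1476] yaw 1.575 q [ 0.49  0.48  1.45  0.    1.23 -1.09] F [-1.1  0.1 -0.4] w 0.0657
[2.74, -0.95, 0.29] spin 0.005
[11.64, -1.07, 0.35] spin 0.005
```

View pics/t11b.png

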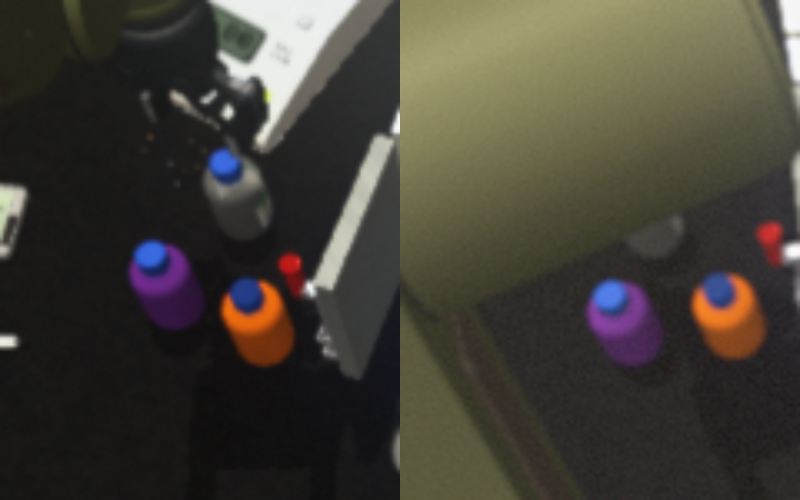

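View pics/t11c.png

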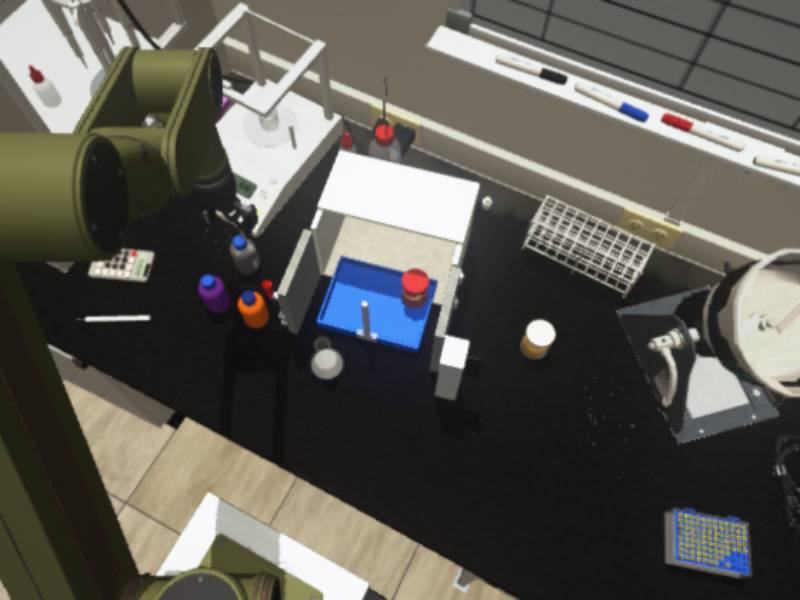

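```bash
python3 - <<'E'
from h import *
print(proj("top",[[.5497,.3406,.1476],[.5588,.3434,.09],[.5588,.3434,0]]))
# red jar lid top centre
u,v=(415+.5)*.7-.5,(275+.5)*.7-.5
w=onz("top",u,v,.016+.07);d=w-A[:2];c,s=np.cos(A[2]),np.sin(A[2]);print("redjar cup",c*d[0]+s*d[1],-s*d[0]+c*d[1])
E
```

```text
[[161.51064268 159.94959853]
 [166.91615059 168.00662747]
 [173.10830962 183.72454246]]
redjar cup 0.007190259839832746 -0.06054387092583359
```

Call:
{"api": "play_rows", "payload": {
  "deltas": [
    {"travel": [0, -1.0, 0.3], "spin": 0, "claw": 6.6},
    {"travel": [2.5, -1.0, 0.3], "spin": 0, "claw": 6.6},
    {"travel": [5.5, -1.0, 0.3], "spin": 0, "claw": 6.6},
    {"travel": [8.5, -1.05, 0.35], "spin": 0, "claw": 6.6},
    {"travel": [11, -1.05, 0.35], "spin": 0, "claw": 6.6},
    {"travel": [11.6, -1.05, 0.35], "spin": 0, "claw": 6.6},
    {"travel": [11.6, -1.05, 0.35], "spin": 0, "claw": 6.6}
  ]
}}

```text
clock: 16.85
eef_pos: [0.5672, 0.3466, 0.0397]
tool_rot: [-0.5, 0.501, -0.499, -0.5]
wrist_force: [0.1, 0.0, 0.7]
gripper_width: 0.0661
```

```bash
python3 - <<'E'
from h import *
plan([(.5588,.3434,.031,1.57)])
im=snap("top","t12");cv2.imwrite("pics/t12b.png",cv2.resize(im[120:240,110:230],(600,600)))
E
```

```text
at 16.85 [0.5672 0.3466 0.0397] yaw 1.573 q [ 0.49  0.6   1.52 -0.    1.01 -1.09] F [0.1 0.  0.7] w 0.0661
[0.87, 0.84, -0.32] spin 0.003
```

View pics/t12b.png

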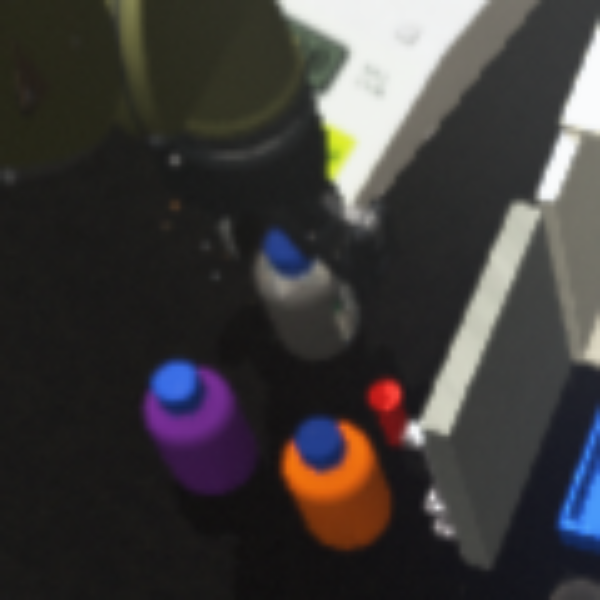

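Call:
{"api": "play_rows", "payload": {
  "deltas": [
    {"travel": [0, 0, 0], "spin": 0, "claw": 6.6},
    {"travel": [0, 0, 0], "spin": 0, "claw": 6.6}
  ]
}}

```text
clock: 17.1
eef_pos: [0.5672, 0.3471, 0.0409]
tool_rot: [-0.5, 0.501, -0.498, -0.5]
wrist_force: [-0.2, 0.0, -0.3]
gripper_width: 0.0656
```

```bash
python3 - <<'E'
from h import *
plan([(.5588,.3434,.031,1.57)])
E
```

```text
at 17.1 [0.5672 0.3471 0.0409] yaw 1.574 q [ 0.49  0.6   1.53  0.    1.01 -1.09] F [-0.2  0.  -0.3] w 0.0656
[0.99, 0.84, -0.36] spin 0.004
```

Call:
{"api": "play_rows", "payload": {
  "deltas": [
    {"travel": [0, 0.84, -0.35], "spin": 0, "claw": 6.6},
    {"travel": [0.8, 0.84, -0.35], "spin": 0, "claw": 6.6},
    {"travel": [0.8, 0.84, -0.35], "spin": 0, "claw": 6.6}
  ]
}}

```text
clock: 17.4
eef_pos: [0.5561, 0.3422, 0.0299]
tool_rot: [0.498, -0.501, 0.5, 0.501]
wrist_force: [0.3, -0.1, 0.2]
gripper_width: 0.066
```

```bash
python3 - <<'E'
from h import *
plan([(.5588,.3434,.031,1.57)])
im=snap("top","t13");cv2.imwrite("pics/t13b.png",cv2.resize(im[120:240,110:230],(600,600)))
E
```

```text
at 17.4 [0.5561 0.3422 0.0299] yaw 1.574 q [ 0.49  0.6   1.56  0.    0.98 -1.09] F [ 0.3 -0.1  0.2] w 0.066
[-0.11, -0.27, 0.11] spin 0.004
```

View pics/t13b.png

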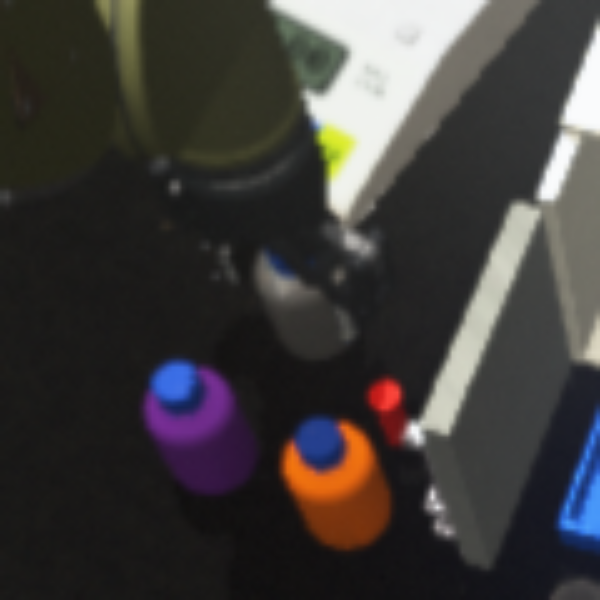

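Bottle sits between the fingers. Close and test-lift.

Call:
{"api": "play_rows", "payload": {
  "deltas": [
    {"travel": [-0.1, -0.2, 0.1], "spin": 0, "claw": 4},
    {"travel": [-0.1, -0.2, 0.1], "spin": 0, "claw": 4},
    {"travel": [-0.1, -0.2, 0.1], "spin": 0, "claw": 4},
    {"travel": [-0.1, -0.2, 0.1], "spin": 0, "claw": 4}
  ]
}}

```text
clock: 17.85
eef_pos: [0.5596, 0.3439, 0.032]
tool_rot: [-0.499, 0.501, -0.499, -0.501]
wrist_force: [-0.1, 0.1, 1.0]
gripper_width: 0.0464
```

```bash
python3 - <<'E'
from h import *
plan([])
E
```

```text
at 17.85 [0.5596 0.3439 0.032 ] yaw 1.574 q [ 0.49  0.61  1.55 -0.    0.99 -1.09] F [-0.1  0.1  1. ] w 0.0464
```

Call:
{"api": "play_rows", "payload": {
  "deltas": [
    {"travel": [-1, 0, 0], "spin": 0, "claw": 3},
    {"travel": [-4, 0, 0], "spin": 0, "claw": 3},
    {"travel": [-8, 0, 0], "spin": 0, "claw": 3},
    {"travel": [-12, 0, 0], "spin": 0, "claw": 3},
    {"travel": [-16, 0, 0], "spin": 0, "claw": 3},
    {"travel": [-20, 0, 0], "spin": 0, "claw": 3},
    {"travel": [-22, 0, 0], "spin": 0, "claw": 3},
    {"travel": [-22, 0, 0], "spin": 0, "claw": 3}
  ]
}}

```text
clock: 18.65
eef_pos: [0.5614, 0.3451, 0.2568]
tool_rot: [0.502, -0.502, 0.496, 0.5]
wrist_force: [-0.0, -0.1, -1.1]
gripper_width: 0.0459
```

```bash
python3 - <<'E'
from h import *
plan([cp(-40,50,250,np.pi/2),cp(-40,50,49,np.pi/2)])
im=snap("top","t14");cv2.imwrite("pics/t14b.png",cv2.resize(im[90:240,60:240],(720,600)))
E
```

```text
at 18.65 [0.5614 0.3451 0.2568] yaw 1.574 q [ 0.49  0.4   1.29  0.    1.44 -1.09] F [-0.  -0.1 -1.1] w 0.0459
[0.59, -1.94, -23.46] spin -0.194
[20.69, -1.78, -23.55] spin -0.194
```

View pics/t14b.png

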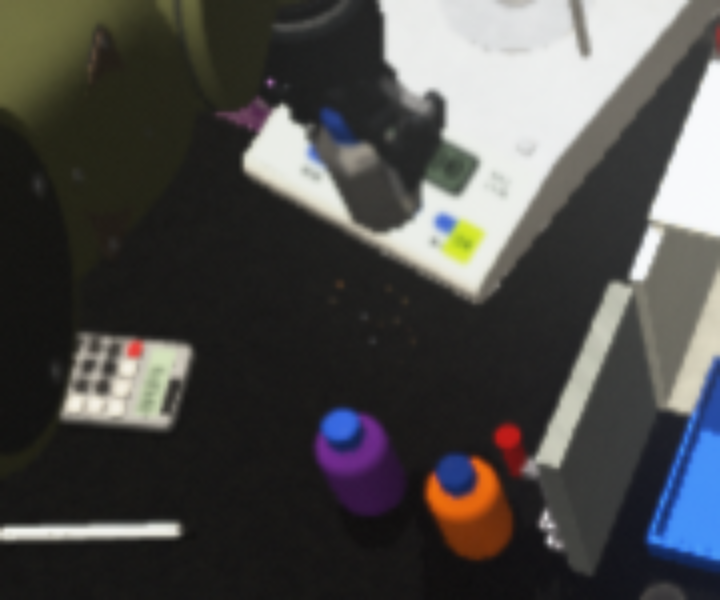

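Call:
{"api": "play_rows", "payload": {
  "deltas": [
    {"travel": [0, -0.2, -2], "spin": -0.03, "claw": 3},
    {"travel": [0, -0.5, -5], "spin": -0.06, "claw": 3},
    {"travel": [0, -0.8, -9], "spin": -0.09, "claw": 3},
    {"travel": [0, -1.1, -13], "spin": -0.12, "claw": 3},
    {"travel": [0, -1.5, -17], "spin": -0.16, "claw": 3},
    {"travel": [0, -1.8, -20.5], "spin": -0.194, "claw": 3},
    {"travel": [0, -1.9, -22.8], "spin": -0.194, "claw": 3},
    {"travel": [0, -1.9, -23.5], "spin": -0.194, "claw": 3},
    {"travel": [0, -1.9, -23.5], "spin": -0.194, "claw": 3},
    {"travel": [0, -1.9, -23.5], "spin": -0.194, "claw": 3}
  ]
}}

```text
clock: 19.7
eef_pos: [0.5785, 0.1098, 0.2507]
tool_rot: [0.448, -0.546, 0.449, 0.548]
wrist_force: [0.3, 0.2, -1.8]
gripper_width: 0.0461
```

```bash
python3 - <<'E'
from h import *
plan([cp(-40,50,250,np.pi/2),cp(-40,50,49,np.pi/2)])
im=snap("top","t15");cv2.imwrite("pics/t15b.png",cv2.resize(im[90:260,180:360],(635,600)))
E
```

```text
at 19.7 [0.5785 0.1098 0.2507] yaw 1.768 q [ 0.12  0.31  1.45  0.    1.38 -1.65] F [ 0.3  0.2 -1.8] w 0.0461
[0.07, -0.32, 0.01] spin 0.0
[20.17, -0.36, -0.01] spin 0.0
```

View pics/t15b.png

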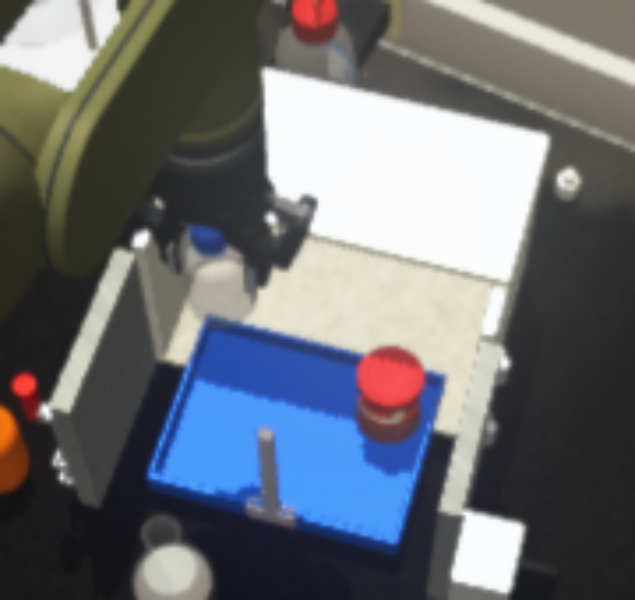

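Call:
{"api": "play_rows", "payload": {
  "deltas": [
    {"travel": [2, -0.3, 0], "spin": 0, "claw": 3},
    {"travel": [5, -0.3, 0], "spin": 0, "claw": 3},
    {"travel": [8.5, -0.3, 0], "spin": 0, "claw": 3},
    {"travel": [12, -0.3, 0], "spin": 0, "claw": 3},
    {"travel": [15, -0.35, 0], "spin": 0, "claw": 3},
    {"travel": [17.5, -0.35, 0], "spin": 0, "claw": 3},
    {"travel": [19, -0.35, 0], "spin": 0, "claw": 3},
    {"travel": [19.3, -0.35, 0], "spin": 0, "claw": 3},
    {"travel": [19.3, -0.35, 0], "spin": 0, "claw": 3}
  ]
}}

```text
clock: 20.65
eef_pos: [0.5823, 0.1107, 0.0583]
tool_rot: [0.448, -0.547, 0.448, 0.547]
wrist_force: [-0.3, 0.5, -0.1]
gripper_width: 0.0461
```

```bash
python3 - <<'E'
from h import *
plan([cp(-40,50,48,np.pi/2)])
im=snap("top","t16");cv2.imwrite("pics/t16b.png",cv2.resize(im[110:260,180:360],(720,600)))
E
```

```text
at 20.65 [0.5823 0.1107 0.0583] yaw 1.769 q [ 0.12  0.51  1.68  0.    0.96 -1.65] F [-0.3  0.5 -0.1] w 0.0461
[1.03, 0.07, -0.0] spin 0.002
```

View pics/t16b.png

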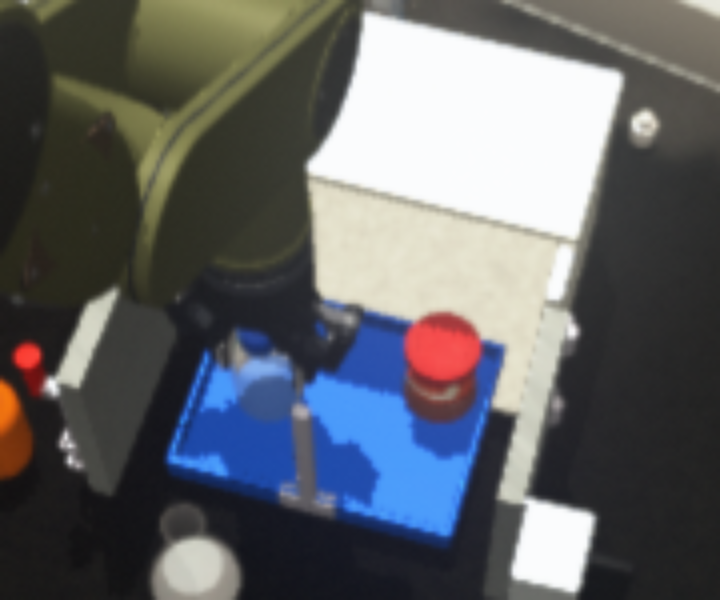

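Lower in small steps, watching the force.

Call:
{"api": "play_rows", "payload": {
  "deltas": [
    {"travel": [0.4, 0, 0], "spin": 0, "claw": 3},
    {"travel": [0.7, 0, 0], "spin": 0, "claw": 3},
    {"travel": [0.8, 0, 0], "spin": 0, "claw": 3},
    {"travel": [0.8, 0, 0], "spin": 0, "claw": 3}
  ]
}}

```text
clock: 21.1
eef_pos: [0.5826, 0.1095, 0.051]
tool_rot: [-0.448, 0.547, -0.448, -0.547]
wrist_force: [-0.7, -0.0, -0.5]
gripper_width: 0.0465
```

Call:
{"api": "play_rows", "payload": {
  "deltas": [
    {"travel": [0.1, 0, 0], "spin": 0, "claw": 3},
    {"travel": [0.2, 0, 0], "spin": 0, "claw": 3},
    {"travel": [0.2, 0, 0], "spin": 0, "claw": 3}
  ]
}}

```text
clock: 21.4
eef_pos: [0.5825, 0.1095, 0.0487]
tool_rot: [0.448, -0.547, 0.448, 0.547]
wrist_force: [0.0, 0.1, -1.2]
gripper_width: 0.0461
```

Call:
{"api": "play_rows", "payload": {
  "deltas": [
    {"travel": [0.1, 0, 0], "spin": 0, "claw": 3},
    {"travel": [0.2, 0, 0], "spin": 0, "claw": 3},
    {"travel": [0.2, 0, 0], "spin": 0, "claw": 3}
  ]
}}

```text
clock: 21.7
eef_pos: [0.5834, 0.1097, 0.0479]
tool_rot: [-0.449, 0.547, -0.448, -0.546]
wrist_force: [-0.8, -0.7, 5.8]
gripper_width: 0.0463
```

Call:
{"api": "play_rows", "payload": {
  "deltas": [
    {"travel": [-0.1, 0, 0], "spin": 0, "claw": 5.0},
    {"travel": [-0.1, 0, 0], "spin": 0, "claw": 5.6},
    {"travel": [-0.1, 0, 0], "spin": 0, "claw": 6.4},
    {"travel": [-0.1, 0, 0], "spin": 0, "claw": 6.4}
  ]
}}

```text
clock: 22.1
eef_pos: [0.5825, 0.1096, 0.0477]
tool_rot: [0.448, -0.547, 0.448, 0.547]
wrist_force: [0.6, 0.9, -0.6]
gripper_width: 0.0638
```

```bash
python3 - <<'E'
from h import *
plan([cp(-40,50,48,np.pi/2)])
im=snap("top","t17");cv2.imwrite("pics/t17b.png",cv2.resize(im[110:260,180:360],(720,600)))
E
```

```text
at 22.1 [0.5825 0.1096 0.0477] yaw 1.768 q [ 0.11  0.52  1.69  0.    0.94 -1.65] F [ 0.6  0.9 -0.6] w 0.0638
[-0.03, 0.06, 0.11] spin 0.0
```

View pics/t17b.png

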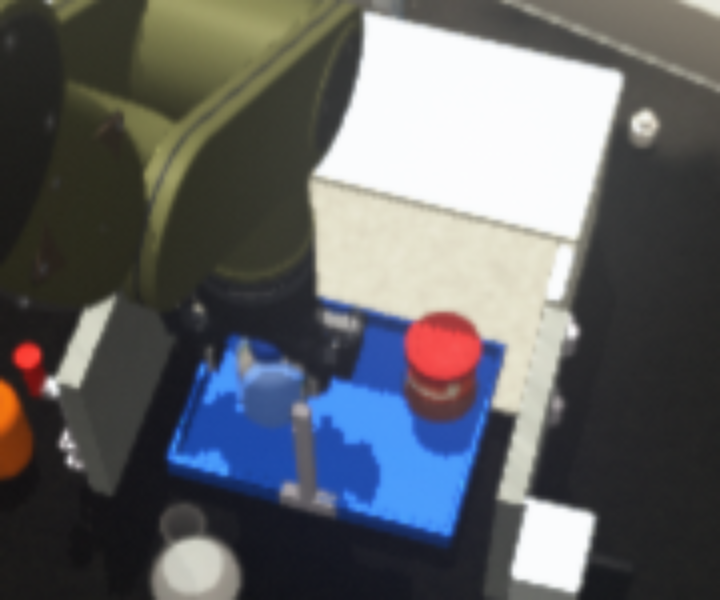

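Call:
{"api": "play_rows", "payload": {
  "deltas": [
    {"travel": [-1, 0, 0], "spin": 0, "claw": 6.4},
    {"travel": [-4, 0, 0], "spin": 0, "claw": 6.4},
    {"travel": [-8, 0, 0], "spin": 0, "claw": 6.4},
    {"travel": [-12, 0, 0], "spin": 0, "claw": 6.4},
    {"travel": [-16, 0, 0], "spin": 0, "claw": 6.4},
    {"travel": [-20, 0, 0], "spin": 0, "claw": 6.4},
    {"travel": [-22, 0, 2], "spin": 0, "claw": 6.4},
    {"travel": [-22, 0, 6], "spin": 0, "claw": 6.4},
    {"travel": [-22, 0, 11], "spin": 0, "claw": 6.4},
    {"travel": [-22, 0, 15.5], "spin": 0, "claw": 6.4},
    {"travel": [-22, 0, 20], "spin": 0, "claw": 6.4},
    {"travel": [-22, 0, 20], "spin": 0, "claw": 6.4}
  ]
}}

```text
clock: 23.35
eef_pos: [0.5417, 0.3112, 0.2684]
tool_rot: [0.448, -0.547, 0.446, 0.549]
wrist_force: [0.5, -0.8, -0.4]
gripper_width: 0.0637
```

```bash
python3 - <<'E'
from h import *
plan([])
im=snap("top","t18");cv2.imwrite("pics/t18b.png",cv2.resize(im[80:280,150:430],(800,571)))
im2=snap("scene","s18");cv2.imwrite("pics/s18b.png",cv2.resize(im2,(800,600)))
E
```

```text
at 23.35 [0.5417 0.3112 0.2684] yaw 1.774 q [ 0.45  0.35  1.34  0.    1.45 -1.32] F [ 0.5 -0.8 -0.4] w 0.0637
```

View pics/t18b.png

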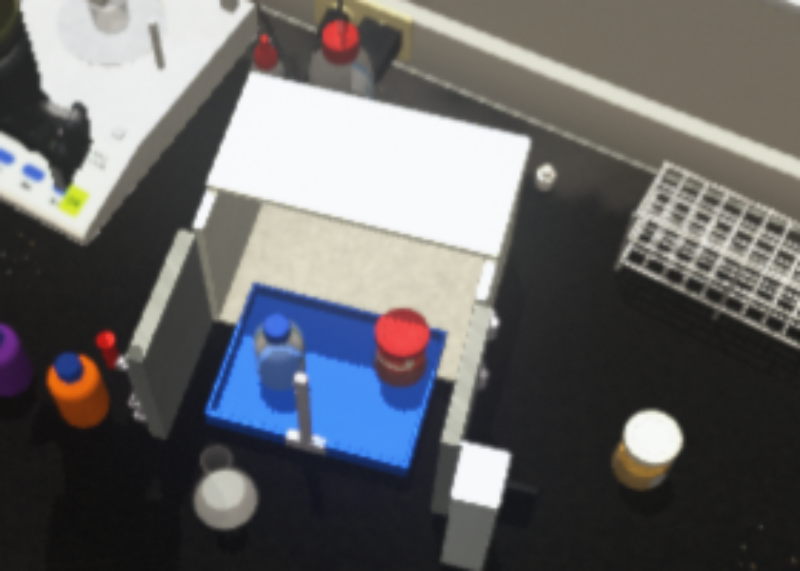

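View pics/s18b.png

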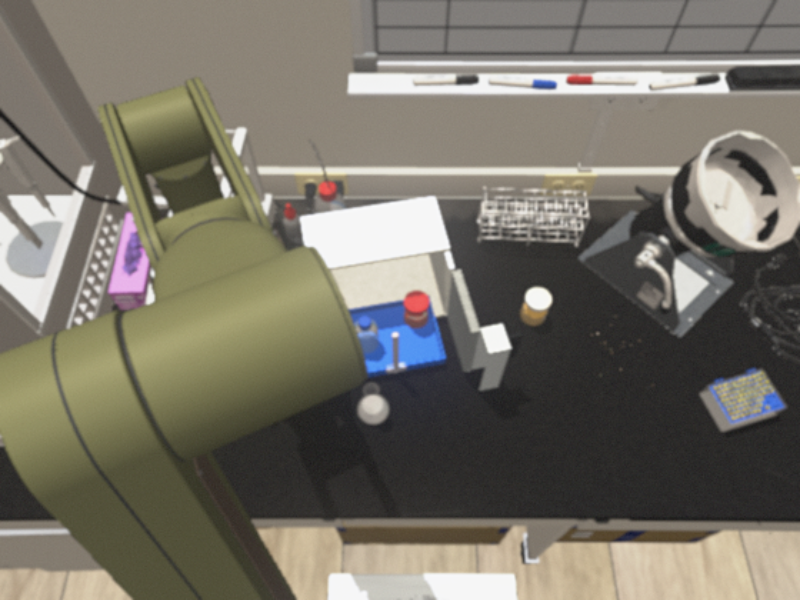

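```bash
python3 - <<'E'
from h import *
k=2.857
f=lambda x,y:np.round([(x+.5)/k-.5+150,(y+.5)/k-.5+80],1)
print("post top obs",f(302,378),"pred",proj("top",cup2w(A,[[-111,0,168],[-106,0,168]])))
print("knob head obs",f(106,336),"pred",[(t,l,proj("top",cup2w(A,passive(t,[-43,18,153+l])))[0].round(1)) for t in(1.5,1.6,1.7) for l in(14,24)])
print("channel top outer corners obs",f(510,455),f(498,503),f(452,493),f(462,443))
for t in(1.5,1.6,1.7): print(t,proj("top",cup2w(A,active(t,[[-60,-7,188],[-60,43,188],[-18,43,188],[-18,-7,188]]))).round(1).tolist())
d=onz("top",*f(277,326),.016+.094);print("cap",d, cp(-40,50,0,0)[:2])
E
```

```text
post top obs [255.4 212. ] pred [[254.69008028 211.97462237]
 [255.29468845 210.19783369]]
knob head obs [186.8 197.3] pred [(1.5, 14, array([190.6, 202.2])), (1.5, 24, array([190. , 200.3])), (1.6, 14, array([186.6, 199.9])), (1.6, 24, array([185.9, 198.1])), (1.7, 14, array([182.8, 197.3])), (1.7, 24, array([182.1, 195.5]))]
channel top outer corners obs [328.2 238.9] [324.  255.7] [307.9 252.2] [311.4 234.7]
1.5 [[322.5, 238.6], [315.9, 257.7], [298.5, 251.7], [305.5, 232.9]]
1.6 [[328.4, 238.3], [324.0, 257.9], [306.1, 253.6], [310.8, 234.1]]
1.7 [[334.1, 237.3], [332.0, 257.4], [313.8, 254.7], [316.2, 234.8]]
cap [0.58127613 0.10634216] (np.float64(0.5816790987072047), np.float64(0.1105530091726388))
```

All consistent: both doors at about 1.6 rad, bolt up, tray fully out, bottle upright in place.

```bash
python3 - <<'E'
from rig import r,cams,job
print(job.hand_in())
E
```

```text
the job is handed in; nothing more can be done
None
```

The job is handed in, and everything was done in the order asked, by about 23.5 s on the clock. I opened the right door by its grip, lifted the bolt, opened the left door and pulled the tray out. I then stood the blue-capped bottle on the tray, left of the red-lidded jar, and moved the gripper clear.

- **Doors:** the last pictures show both at about 1.6 rad.
- **Bolt:** it met its stop, at about 18 N on the wrist. The picture afterwards fits the fully lifted position to within about 1 pixel.
- **Tray:** it met its stop after about 120 mm, and the steel post lies within 1 pixel of its fully-out position.
- **Bottle:** it stands upright, with its cap within about 5 mm of where I aimed.
- **Other things:** the red-lidded jar is upright. By eye, the flask, the white-lidded jar and the look-alike bottles are where they were; I did not measure them again.

**Check that disagreed:** just above the bottle, the measured position was 8–10 mm off from where I expected, so I corrected it before gripping.

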